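# Load the specimen carrier and lock it

### The job

Load the specimen carrier for transport: put the mortar bar and the slant-cut half bar each fully down into the nest of its own shape; the round nest stays empty. Then swing the carrier's locking lever from its lean to upright and let go. Do not shift the steel cup, the brass weight or the black test ring.

Things in the scene. Friction and masses are not known exactly. Their poses are not given: they have to be found in the camera images.
- mortar_bar: loose whole mortar test bar, grey, square section, 160 x 40 x 40 mm, lying flat. Origin at the centre of its underside; x along its length, z up. 0.55 kg. Grip it across the 40 mm (its y), fingertips at least 12 mm above its underside so that they stay above the nest's rim.
- slant_half: loose grey mortar half bar, one end cut slanting, 40 mm high, 0.31 kg. Origin: centre of the underside of its 105 x 40 mm outline; z up. Corners seen from above, mm: (-52.5,-20), (52.5,-20), (52.5,-12), (12.5,20), (-52.5,20), so the +x end slants. Grip across the 40 mm (its y), e.g. at x = -18 mm, fingertips at least 12 mm above its underside.
- carrier: fixed grey-painted carrier plate, 10 mm thick: bed 215 x 275 mm (x, y) with a tongue 150 mm wide on its -x side, out to x = -200 mm. Origin under the bed's centre; x away from the robot, z up. The three grey plastic nests with black rubber floors stand on the bed at y = -88, 0 and 88 mm, in any order, each with its x along the carrier's x.
- long_nest_floor (a point): centre of the floor of the long rectangular nest, fixed; x along its length. Floor 14 mm above the worktop; pocket 165 x 45 mm (2.5 mm clearance round the bar), 10 mm deep, mouth bevelled 3 mm; walls 9 mm thick, rim 24 mm above the worktop. The bar lies in it either way round, its origin on this point.
- slant_nest_floor (a point): origin of the floor of the slant-ended nest, fixed; pocket of the slant half's outline plus 2.5 mm all round, 10 mm deep, with the same bevel, floor and rim heights as the long nest. The half bar fits only one way: its origin on this point and its x axis along this x axis (slanted end towards +x).
- round_nest_floor (a point): centre of the floor of the round nest, 61 mm wide, fixed; it is for another specimen and stays empty.
- lock_lever (a joint): hinge angle of the locking lever in rad: 0 leans 0.8 rad to the carrier's +y (left), 0.8 is upright, 1.6 leans 0.8 rad to the right. It is stiff enough to stay where it is left.
- lock_lever_tip (a point): centre of the black ball, 26 mm across, on the end of the lever's thin steel rod, 80 mm from the pivot. The ball moves in the upright plane of the carrier's y and z; it can be pinched from above along the carrier's x.
- lever_pivot (a point): the lever's hinge point on the carrier's tongue, at carrier (-155, 0) mm and 32 mm above the worktop; the hinge axis runs along the carrier's x. The grey block round it is 50 mm along x, 70 mm along y, its top 35 mm above the worktop.
- steel_cup: small open steel cup, 54 mm across, 42 mm high, a loose bystander; origin at the centre of its underside.
- brass_weight: brass weight with a knob, 36 mm across, 50 mm high, a loose bystander; origin at the centre of its underside.
- test_ring: squat black round test ring, 92 mm across, 40 mm high, a loose bystander; origin at the centre of its underside.
There are look-alikes about, which are no part of the job. Leave any purple look-alike of the slant_half alone. Of the things that look like the mortar_bar, the larger one is meant.

How it is judged:
On the way, in this order (a step that is already met when the one before it is completed fails the run):
1. both specimens lie fully down in the nests of their own shapes (horizontal distance between mortar_bar and long_nest_floor below 0.006 m and z of mortar_bar in the frame of long_nest_floor between -0.004 and 0.004 m and angle between the x axis of mortar_bar and the x axis of long_nest_floor, either way round below 0.09 rad and angle between each of mortar_bar, slant_half's own z axis and vertical below 0.06 rad and horizontal distance between slant_half and slant_nest_floor below 0.006 m and z of slant_half in the frame of slant_nest_floor between -0.004 and 0.004 m and angle between the x axis of slant_half and the x axis of slant_nest_floor, either way round below 0.09 rad), for 0.2 s.
2. the locking lever stands upright (value of joint lock_lever between 0.68 and 0.92 rad), for 0.2 s.
At the end, for the whole second after the job is handed in: Bar in the long nest, slant half in the slant nest, each flat on the floor (height 4 mm, centre 6 mm, turn 0.09 rad, tilt 0.06 rad), at rest; then the lever upright within 0.12 rad. Cup, weight and ring never moved over 30 mm (all of step 1 and all of step 2 and linear speed of each of mortar_bar, slant_half below 0.02 m/s); the robot touches nothing.
It fails at once if the steel cup is shifted more than 30 mm (distance of steel_cup from where it was at the start of the episode above 0.03 m).
It fails at once if the brass weight is shifted more than 30 mm (distance of brass_weight from where it was at the start of the episode above 0.03 m).
It fails at once if the test ring is shifted more than 30 mm (distance of test_ring from where it was at the start of the episode above 0.03 m).
It also fails if it takes over 72 s, if anything falls off the work surface, if the arm or the gripper's body presses on something with over 40 N, if the wrist force passes 120 N, or if a joint passes its speed limit or range.

### The arm

A 6-joint arm with a two-finger parallel gripper is mounted at the origin on a cart in front of the work surface, level with it; the furniture and walls round the work are solid. World frame = base frame: x ahead of the robot, y to its left, z up, the work surface at z = 0. Lengths are in m, angles in rad, forces in N, time in s.
With the tool pointing down it reaches from about 0.375 to 0.9 m from the base axis. Payload 3.1 kg.
Tool frame: the origin (TCP) lies on the centre line of the jaws, within the pads' length; the fingertips stand tcp_to_tips ahead of it and the grasp point (between the pads) is the TCP (tcp_to_tips is the distance from the TCP to the fingertips, in m); z points along the fingers, y is the direction in which the jaws open and shut (so a half turn about z gives the same grasp; the last joint's range is limited). The gripper opens to 85 mm and grips with 20 to 120 N. Pads are 22 mm wide; open, the fingers measure 114 mm over their backs; the gripper's body (76 mm by 85 mm) begins 54 mm behind the grasp point. The pads swing forward as they close: fully open they stand 13 mm farther back than shut.
Start: joints at [1.125, 0.527, 1.433, -0, 1.181, -0.178], TCP at [0.165, 0.603, 0.223] pointing down, gripper open.
Joint ranges: [-3.08, 3.08], [-0.75, 2.2], [0.22, 2.44], [-1.43, 4.57], [0, 2.65], [-2.85, 2.85]. Speed limits (rad/s): [2.79, 2.79, 3.14, 3.14, 3.14, 3.14].

### API

Orientations are given as [roll, pitch, yaw] about the fixed x, y, z axes, in that order (R = Rz(yaw) Ry(pitch) Rx(roll)).
In Python, from rig import * gives the robot as it stands. The module is installed in compiled form; this text tells all that it offers.
- The arm moves only by the tool move_arm, never from a script. Its argument "moves" is a list of rows, each an object with "fingers": the finger opening in cm, from 0 to 8.54; "travel": the shift along the tool's x, y, z in cm, a list of three; "rotation": the turn, a rotation vector about the tool's x, y, z in degrees, a list of three. A call has 1 to 8 rows; each row shifts and turns the commanded pose from where the row before left it, along the tool's axes as they then stand; what a row does not reach is not made up. A row lasts 1/10 s, in which the tool goes at most 50 mm and 8.59 degrees, less where a joint would pass 70% of its speed; a pose out of reach is approached as far as the arm can. A call with a gripper value outside its range is refused whole. The fingers move at their own pace and stop on an object; the grip force is fixed at half the most. Time passes only in rows, so rows that do not move let the fingers close. It gives the time, the measured TCP pose, the force and the opening at its end, in the units of the state.
- state(): the state, without advancing time (a new reading comes with each control period).
- read_camera(name): name is "scene" or "top" or "wrist"; returns (picture, depth): 420x560x3 uint8, blue, green, red; 420x560 float32, m along the optical axis (not along the pixel's ray), 0 where there is no reading.
- calibration(name): a dict with "camera_matrix" (3x3 intrinsics, pixels), "origin" and "rotation" of the camera in the world. Camera axes: x right, y up, looking along -z (the intrinsics and any distortion apply to the point x, -y, -z); pixel columns grow to the right and rows downward; lengths in m; the calibration is good to about 2 mm. A picture is of the moment at which its call begins: read the wrist's pose just before it. calibration takes no time and is no camera call; for the wrist camera it gives the pose at the moment of the call.
- close_job(): hands the job in, once; it reports no verdict.
Trained networks look in the newest picture that a camera, given by its name, has taken for a name from the list of things; names that differ only in an ending like _2 or _b are one class to them, and where a whole thing is asked for, a point or a joint stands for the part that bears it (a point fixed in the world has none). Each returns a list of dicts, best first, with "confidence" (0 to 1); they miss things now and then, are a little off and sometimes report something else, mostly with a low value. They report only what shows in the picture. A call takes as long as a camera call. They do not tell look-alikes from the thing itself.
- boxes_of(camera, query): "bbox" ([left, top, width, height] in pixels, round what is visible of it).
- outline_of(camera, query): "pixels" (420x560 bool, what is visible of it) and "bbox" ([left, top, width, height] in pixels, round what is visible of it).
The state is a dict: "time_s": time; "joints": joint angles; "qd": joint speeds; "effort": joint torques, N m; "tool_pos": TCP position; "eef_rot": TCP orientation; "wrist_force": force on the tool from outside, world axes, zero at the start; "ft_torque": the same for the moment, N m; "finger_gap": opening from 0.0 (shut) to 1.0 (fully open).
Only numpy, scipy, OpenCV 4.12 (cv2) and the standard library are available. Lean on these libraries where they do the work, as an engineer would, in place of code of your own. Each camera call takes 0.05 s, during which the arm holds its last target. There are 200 camera calls.

## Working session

There is one attempt and no reset: what is moved stays moved. The work goes in short steps, Python scripts to look and compute and a tool call to move; the robot and the scene stay as the last step left them, time stands still between calls to the robot, and variables do not carry over. Pictures are saved under pics/ and viewed, about 8 in all and at most 12, crops included, and the job is handed in when it is done.

Besides the shell and the picture viewer there is one more tool, called after "Emit:" in YAML: its name, and indented under it one key for each argument. move_arm: Moves the arm, as the interface text tells. Its arguments: {"type":"object","properties":{"moves":{"type":"array"}},"required":["moves"]}

```bash
mkdir -p pics; cat > h.py <<'E'
from rig import *
import numpy as np, cv2
def world(cal,d,u,v):
    K=np.array(cal["camera_matrix"]);u=np.asarray(u,float);v=np.asarray(v,float)
    x=(u-K[0,2])/K[0,0]*d;y=(v-K[1,2])/K[1,1]*d
    P=np.stack([x,-y,-d],-1)
    return P@np.array(cal["rotation"]).T+np.array(cal["origin"])
def cloud(name):
    cal=calibration(name);im,d=read_camera(name)
    v,u=np.mgrid[0:420,0:560]
    P=world(cal,d,u,v);P[d<=0]=np.nan
    return im,d,P,cal
E
python3 - <<'E'
from h import *
s=state();print(s)
for n in("top","scene"):
    im,d,P,cal=cloud(n);cv2.imwrite(f"pics/{n}0.png",im);np.savez(f"{n}0.npz",im=im,d=d,P=P)
    print(n,{k:np.round(np.array(v),3).tolist() for k,v in cal.items()})
E
```

```text
{'time_s': 0.0, 'joints': array([ 1.12449988e+00,  5.28490117e-01,  1.43391524e+00, -3.91657847e-06,
        1.18138776e+00, -1.78512984e-01]), 'qd': array([ 2.52239221e-04,  4.17796229e-06, -1.48909547e-03,  7.18448253e-04,
       -5.25883917e-04, -1.00068605e-03]), 'effort': array([ 1.86922771e-04, -4.42347229e+01, -1.78025812e+01, -2.37748754e-04,
        8.60105414e-03, -1.13167962e-05]), 'tool_pos': array([0.16502785, 0.60205257, 0.22181481]), 'eef_rot': array([-3.13942652e+00, -3.87165056e-04,  2.87381026e+00]), 'wrist_force': array([0.1976356 , 0.29007294, 0.15220371]), 'ft_torque': array([ 0.0385485 , -0.03544689,  0.01917508]), 'finger_gap': 1.000560715315158}Traceback (most recent call last):
  File "<stdin>", line 4, in <module>
  File "h.py", line 11, in cloud
    P=world(cal,d,u,v);P[d<=0]=np.nan
  File "h.py", line 7, in world
    return P@np.array(cal["rotation"]).T+np.array(cal["origin"])
           ~~~~~~~~~~~~~~~~~~~~~~~~~~~~~^~~~~~~~~~~~~~~~~~~~~~~~
ValueError: operands could not be broadcast together with shapes (420,560) (3,)
```

```bash
sed -i 's/^    return P@.*/    return P@rot(cal["rotation"]).T+np.array(cal["origin"])/; 2a from scipy.spatial.transform import Rotation as Ro\ndef rot(r):\n    r=np.array(r)\n    return r if r.ndim==2 else (Ro.from_euler("xyz",r) if r.size==3 else Ro.from_quat(r)).as_matrix()' h.py
python3 - <<'E'
from h import *
for n in("top","scene"):
    im,d,P,cal=cloud(n);cv2.imwrite(f"pics/{n}0.png",im);np.savez(f"{n}0.npz",im=im,d=d,P=P)
    print(n,{k:np.round(np.array(v),3).tolist() for k,v in cal.items()}, np.nanmedian(P[...,2]))
print(calibration("wrist"), globals().get("tcp_to_tips"))
E
```

```text
top {'camera_matrix': [[498.785, 0.0, 284.513], [0.0, 498.785, 207.921], [0.0, 0.0, 1.0]], 'origin': [0.457, -0.008, 1.294], 'rotation': [0.073, 0.004, -1.599]} 0.003061436879652213
scene {'camera_matrix': [[526.229, 0.0, 285.956], [0.0, 526.229, 206.613], [0.0, 0.0, 1.0]], 'origin': [-0.438, -0.505, 0.996], 'rotation': [0.898, -0.003, -1.09]} 0.11162549996805649
{'camera_matrix': array([[333.77289439,   0.        , 282.26758044],
       [  0.        , 333.77289439, 212.2824309 ],
       [  0.        ,   0.        ,   1.        ]]), 'origin': array([0.08428087, 0.62389827, 0.3729128 ]), 'rotation': array([-0.33342909,  0.00214848,  1.30488112])} 0.019
```

View pics/top0.png

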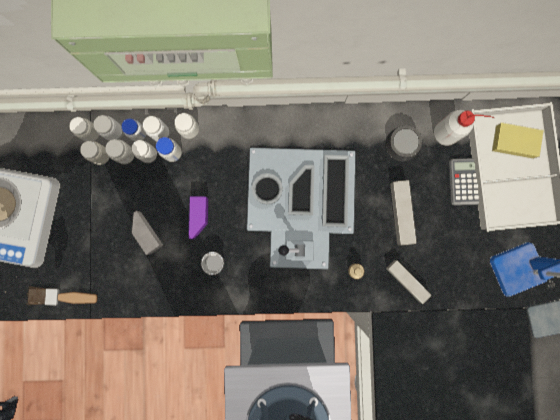

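View pics/scene0.png

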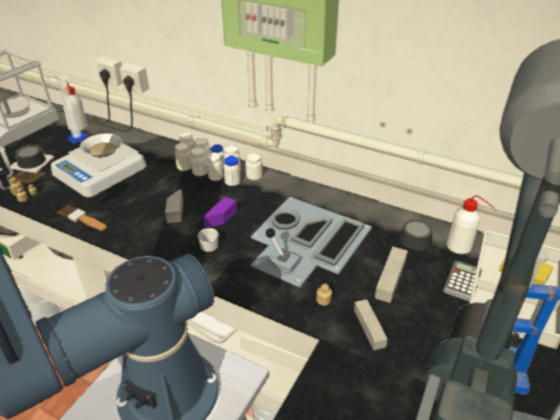

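```bash
cat >> h.py <<'E'
def blobs(P,zlo,zhi,roi,minpx=60):
    with np.errstate(invalid='ignore'):
        m=((P[...,2]>zlo)&(P[...,2]<zhi)&(P[...,0]>roi[0])&(P[...,0]<roi[1])&(P[...,1]>roi[2])&(P[...,1]<roi[3])).astype(np.uint8)
    n,L,st,c=cv2.connectedComponentsWithStats(m)
    out=[]
    for i in range(1,n):
        if st[i,4]<minpx: continue
        p=P[L==i]
        r=cv2.minAreaRect((p[:,:2]*1000).astype(np.float32))
        out.append((c[i],st[i,4],r,np.median(p[:,2]),p,L==i))
    return out
E
python3 - <<'E'
from h import *
z=np.load("top0.npz");P=z["P"];im=z["im"]
for b in blobs(P,.030,.056,(.2,.95,-.6,.6)):print(np.round(b[0]),b[1],np.round(b[2][0],1),np.round(b[2][1],1),round(b[2][2],1),"z",round(float(b[3]),4))
# table plane fit and black pockets
g=im.max(2).astype(int)
print("z table", [round(float(np.nanmedian(P[r:r+10,c:c+10,2])),4) for r,c in((280,240),(190,220),(200,375),(260,180),(160,300),(155,235))])
print("floors",[round(float(P[v,u,2]),4) for u,v in((267,188),(302,195),(337,190),(320,190),(254,220))], [g[v,u] for u,v in((267,188),(302,195),(337,190),(320,190),(254,220))])
m=((g<70)&(P[...,2]>.008)).astype(np.uint8)
m[:,:245]=0;m[:,358:]=0;m[:148]=0;m[235:]=0
n,L,st,c=cv2.connectedComponentsWithStats(m)
for i in range(1,n):
    if st[i,4]>100:
        p=P[L==i];r=cv2.minAreaRect((p[:,:2]*1000).astype(np.float32));print(c[i].round(),st[i,4],np.round(r[0],1),np.round(r[1],1),round(r[2],1),np.median(p[:,2]).round(4))
for cam,q in (("top","lock_lever_tip"),("top","slant_half"),("top","mortar_bar")):
    print(q,[(np.round(b["bbox"]),round(b["confidence"],2)) for b in boxes_of(cam,q)])
E
```

```text
[361.  97.] 930 [ 827.1 -208.4] [779.   8.] 89.9 z 0.0427
[493. 110.] 166 [ 784.5 -543.9] [  8.4 111.9] 3.1 z 0.0464
[113. 130.] 97 [761.4 428. ] [23.8 52. ] 61.6 z 0.0457
[443. 134.] 98 [ 727.4 -416.6] [65.6 28.2] 31.7 z 0.0443
[ 90. 133.] 82 [757.2 486.7] [23.1 49.6] 56.9 z 0.0448
[138. 132.] 76 [753.  363.4] [20.5 46.1] 53.1 z 0.044
[486. 185.] 535 [ 620.2 -546.5] [278.  101.7] 4.4 z 0.0462
[162. 133.] 62 [750.  303.9] [19.1 47. ] 48.0 z 0.0444
[190. 131.] 69 [753.8 234. ] [23.7 52.6] 21.5 z 0.0452
[507. 137.] 519 [ 714.4 -580.5] [53.7 72.3] 78.6 z 0.0376
[405. 141.] 838 [ 711.1 -318.2] [81.4 81.6] 61.3 z 0.0393
[126. 154.] 75 [697.9 394.4] [22.  50.7] 61.2 z 0.0436
[101. 154.] 77 [698.8 458.8] [21.8 48.9] 65.1 z 0.0457
[ 47. 197.] 425 [580.6 590.7] [ 23.2 127.4] 86.7 z 0.0462
[404. 212.] 1057 [ 530.1 -306.9] [159.5  42.3] 4.0 z 0.0401
[197. 214.] 584 [532.9 215. ] [ 40.9 103.8] 87.8 z 0.0404
[143. 234.] 613 [497.9 356.1] [105.1  42. ] 33.0 z 0.0405
[300. 250.] 497 [442.7 -40.7] [68.1 47.8] 88.4 z 0.0364
[210. 263.] 87 [416.6 180.2] [52.5 52.3] 87.9 z 0.0415
[409. 281.] 404 [ 355.9 -312.9] [122.1  29.1] 43.1 z 0.0321
[356. 271.] 121 [ 385.6 -180.6] [32.1 32.5] 61.8 z 0.0338
z table [0.0006, 0.0004, 0.0006, 0.0007, 0.012, 0.0006]
floors [0.0165, 0.0133, 0.0153, 0.012, 0.0078] [np.int64(39), np.int64(49), np.int64(51), np.int64(166), np.int64(187)]
[335. 191.] 1062 [ 590.5 -138.4] [ 44. 163.] 86.3 0.0147
[302. 192.] 592 [595.2 -50. ] [ 43.8 105.4] 86.3 0.0146
[267. 189.] 393 [601.4  38. ] [57. 55.] 87.9 0.0147
lock_lever_tip [(array([276., 246.,  23.,  10.]), 0.51)]
slant_half [(array([189., 195.,  18.,  42.]), 0.96), (array([128., 210.,  33.,  43.]), 0.9)]
mortar_bar [(array([389., 180.,  26.,  65.]), 0.85), (array([385., 259.,  47.,  47.]), 0.71), (array([244., 148., 114., 119.]), 0.35), (array([320., 154.,  28.,  74.]), 0.19)]
```

```bash
cat >> h.py <<'E'
from scipy.optimize import minimize
SL=np.array([(-52.5,-20),(52.5,-20),(52.5,-12),(12.5,20),(-52.5,20)],float)
BAR=np.array([(-80,-20),(80,-20),(80,20),(-80,20)],float)
def place(poly,x,y,a):
    c,s=np.cos(a),np.sin(a);return poly@np.array([[c,s],[-s,c]])+[x,y]
def fitpoly(pts,poly,inits,grow=0):
    """pts mm Nx2 region samples (rasterised 1px=0.5mm); soft IoU fit of poly"""
    o=pts.min(0)-30;sz=(np.ptp(pts,axis=0)+60)*2
    M=np.zeros((int(sz[1]),int(sz[0])),np.uint8)
    q=((pts-o)*2).astype(int);M[q[:,1],q[:,0]]=1
    k=cv2.getStructuringElement(cv2.MORPH_ELLIPSE,(9,9));M=cv2.morphologyEx(M,cv2.MORPH_CLOSE,k)
    def cost(v):
        T=np.zeros_like(M);cv2.fillPoly(T,[np.round((place(poly,*v)-o)*2*16).astype(np.int32)],1,shift=4)
        return 1-(T&M).sum()/max(1,(T|M).sum())
    best=None
    for x,y,a in inits:
        r=minimize(cost,[x,y,a],method="Nelder-Mead",options=dict(initial_simplex=np.array([[x,y,a],[x+6,y,a],[x,y+6,a],[x,y,a+.1]]),xatol=.05,fatol=1e-4))
        print("  fit",np.round(r.x[:2],1),round(np.degrees(r.x[2]),2),"iou",round(1-r.fun,3))
        if best is None or r.fun<best.fun:best=r
    return best.x
E
python3 - <<'E'
from h import *
P=np.load("top0.npz")["P"]
for roi,poly,i in(((.42,.58,.28,.43),SL,[(498,356,np.radians(33)),(498,356,np.radians(213))]),((.42,.64,-.36,-.25),BAR,[(530,-307,.07)])):
    b=max(blobs(P,.034,.046,roi),key=lambda b:b[1]);fitpoly(b[4][:,:2]*1000,poly,i)
v,u=np.mgrid[0:420,0:560]
E
```

```text
fit [498.2 356.2] 32.66 iou 0.701
  fit [485.  346.4] 215.07 iou 0.579
  fit [ 530.2 -306.4] 3.58 iou 0.803
```

```bash
cat >> h.py <<'E'
import json
def plan(wps,fing):
    """wps: list of (x,y,z mm, tool-y angle deg, rows); starts from measured pose"""
    s=state();p=np.array(s["tool_pos"])*1000;R=rot(s["eef_rot"]);rows=[]
    for x,y,z,ang,n in wps:
        T=rot([np.pi,0,np.radians(ang+90)])
        for k in range(n,0,-1):
            d=(np.array([x,y,z])-p)/k
            t=np.round(R.T@d/10,2);rv=np.degrees(Ro.from_matrix(R.T@T).as_rotvec())/k
            rv=np.round(rv,1)
            p=p+R@t*10;R=R@Ro.from_rotvec(np.radians(rv)).as_matrix()
            rows.append(dict(fingers=fing,travel=[float(a)+0. for a in t],rotation=[float(a)+0. for a in rv]))
    print("end err",np.round(p-[x,y,z],2))
    for i in range(0,len(rows),8):print(json.dumps(rows[i:i+8]))
def st():
    s=state();print(round(s["time_s"],2),np.round(s["tool_pos"]*1000,1),np.round(np.degrees(s["eef_rot"]),2),"F",np.round(s["wrist_force"],1),"gap",round(s["finger_gap"],3),"j",np.round(s["joints"],2))
E
python3 -c "
from h import *
plan([(490,351,223,123,10)],8.5)"
```

```text
end err [-0.02  0.04 -0.05]
[{"fingers": 8.5, "travel": [-3.8, -1.57, 0.0], "rotation": [0.0, 0.0, -4.8]}, {"fingers": 8.5, "travel": [-3.65, -1.88, 0.0], "rotation": [0.0, 0.0, -4.8]}, {"fingers": 8.5, "travel": [-3.48, -2.18, -0.01], "rotation": [0.0, 0.0, -4.8]}, {"fingers": 8.5, "travel": [-3.29, -2.46, 0.0], "rotation": [0.0, 0.0, -4.8]}, {"fingers": 8.5, "travel": [-3.07, -2.73, -0.01], "rotation": [0.0, 0.0, -4.9]}, {"fingers": 8.5, "travel": [-2.83, -2.98, 0.0], "rotation": [0.0, 0.0, -4.8]}, {"fingers": 8.5, "travel": [-2.57, -3.2, -0.01], "rotation": [0.0, 0.0, -4.9]}, {"fingers": 8.5, "travel": [-2.28, -3.41, 0.0], "rotation": [0.0, 0.0, -4.8]}]
[{"fingers": 8.5, "travel": [-1.99, -3.59, -0.01], "rotation": [0.0, 0.0, -4.9]}, {"fingers": 8.5, "travel": [-1.68, -3.75, 0.0], "rotation": [0.0, 0.0, -4.8]}]
```

Emit:
move_arm:
  moves:
    - {"fingers":8.5,"travel":[-3.8,-1.57,0.0],"rotation":[0.0,0.0,-4.8]}
    - {"fingers":8.5,"travel":[-3.65,-1.88,0.0],"rotation":[0.0,0.0,-4.8]}
    - {"fingers":8.5,"travel":[-3.48,-2.18,0],"rotation":[0.0,0.0,-4.8]}
    - {"fingers":8.5,"travel":[-3.29,-2.46,0.0],"rotation":[0.0,0.0,-4.8]}
    - {"fingers":8.5,"travel":[-3.07,-2.73,0],"rotation":[0.0,0.0,-4.9]}
    - {"fingers":8.5,"travel":[-2.83,-2.98,0.0],"rotation":[0.0,0.0,-4.8]}
    - {"fingers":8.5,"travel":[-2.57,-3.2,0],"rotation":[0.0,0.0,-4.9]}
    - {"fingers":8.5,"travel":[-2.28,-3.41,0.0],"rotation":[0.0,0.0,-4.8]}

```text
time_s: 1.1
tool_pos: [0.4263, 0.4004, 0.2229]
eef_rot: [3.142, 0.0, -2.732]
wrist_force: [-0.2, 0.5, -0.5]
finger_gap: 0.997
```

Emit:
move_arm:
  moves:
    - {"fingers":8.5,"travel":[-1.99,-3.59,0],"rotation":[0.0,0.0,-4.9]}
    - {"fingers":8.5,"travel":[-1.68,-3.75,0.0],"rotation":[0.0,0.0,-4.8]}
    - {"fingers":8.5,"travel":[0,0,0],"rotation":[0,0,0]}
    - {"fingers":8.5,"travel":[0,0,0],"rotation":[0,0,0]}

```text
time_s: 1.5
tool_pos: [0.4905, 0.3505, 0.2226]
eef_rot: [3.141, -0.001, -2.569]
wrist_force: [-1.6, -0.4, 0.5]
finger_gap: 0.996
```

```bash
python3 - <<'E'
from h import *
st()
im,d,P,cal=cloud("wrist");cv2.imwrite("pics/w1.png",im);np.savez("w1.npz",im=im,P=P)
st()
bs=blobs(P,.034,.046,(.40,.60,.27,.45))
for b in bs:print(b[0],b[1],np.round(b[2][0],1),np.round(b[2][1],1),b[3])
b=max(bs,key=lambda b:b[1]);fitpoly(b[4][:,:2]*1000,SL,[(498,356,.57),(498,356,.57+np.pi)])
E
```

```text
1.5 [490.5 350.5 222.6] [ 1.7997e+02 -4.0000e-02 -1.4722e+02] F [-1.6 -0.4  0.5] gap 0.996 j [ 0.43  0.5   1.49  0.    1.15 -1.71]
1.55 [489.5 351.2 222.5] [ 1.7996e+02 -6.0000e-02 -1.4712e+02] F [-0.4  0.1 -0.1] gap 0.998 j [ 0.44  0.5   1.49  0.    1.15 -1.71]
[281.98267477 183.15775076] 3290 [498.4 355.8] [105.  40.] 0.03979260818624428
  fit [497.9 355.7] 33.68 iou 0.962
  fit [486.8 347.6] 213.58 iou 0.762
```

View pics/w1.png

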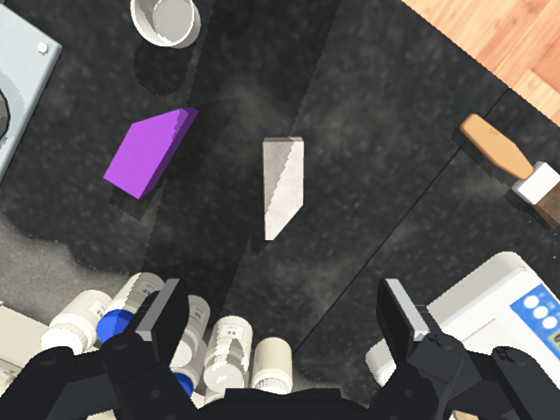

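Emit:
move_arm:
  moves:
    - {"fingers":8.5,"travel":[0,0,4.8],"rotation":[0,0,-0.6]}
    - {"fingers":8.5,"travel":[0,0,4.8],"rotation":[0,0,0]}
    - {"fingers":8.5,"travel":[0,0.1,4.0],"rotation":[0,0,0]}
    - {"fingers":8.5,"travel":[0,0,3.0],"rotation":[0,0,0]}
    - {"fingers":8.5,"travel":[0,0,2.2],"rotation":[0,0,0]}
    - {"fingers":8.5,"travel":[0,0,0],"rotation":[0,0,0]}
    - {"fingers":3.0,"travel":[0,0,0],"rotation":[0,0,0]}
    - {"fingers":3.0,"travel":[0,0,0],"rotation":[0,0,0]}

```text
time_s: 2.35
tool_pos: [0.49, 0.3532, 0.0364]
eef_rot: [-3.141, 0.003, -2.555]
wrist_force: [-0.2, 0.3, -0.7]
finger_gap: 0.685
```

Emit:
move_arm:
  moves:
    - {"fingers":3.0,"travel":[0,0,0],"rotation":[0,0,0]}
    - {"fingers":3.0,"travel":[0,0,0],"rotation":[0,0,0]}
    - {"fingers":3.0,"travel":[0,0,0],"rotation":[0,0,0]}
    - {"fingers":3.0,"travel":[0,0,0],"rotation":[0,0,0]}

```text
time_s: 2.75
tool_pos: [0.4897, 0.3521, 0.0353]
eef_rot: [-3.141, 0.001, -2.556]
wrist_force: [0.3, -0.2, -0.7]
finger_gap: 0.347
```

```bash
python3 - <<'E'
from h import *
im,d,P,cal=cloud("wrist");cv2.imwrite("pics/w2.png",im);st()
E
```

```text
2.8 [489.7 352.1  35.1] [-1.8000e+02  3.0000e-02 -1.4646e+02] F [ 0.7 -0.3 -1.1] gap 0.351 j [ 0.44  0.76  1.62  0.    0.76 -1.72]
```

View pics/w2.png

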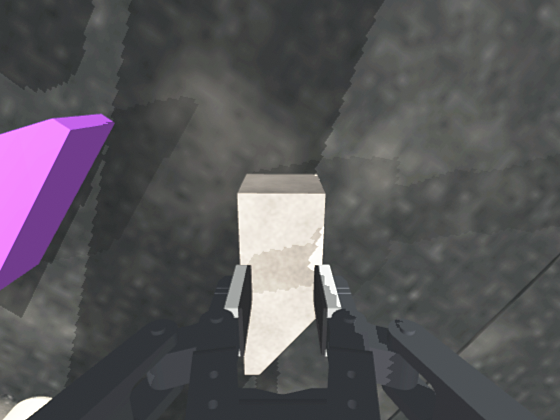

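Emit:
move_arm:
  moves:
    - {"fingers":0,"travel":[0,0,0],"rotation":[0,0,0]}
    - {"fingers":0,"travel":[0,0,0],"rotation":[0,0,0]}
    - {"fingers":0,"travel":[0,0,0],"rotation":[0,0,0]}

```text
time_s: 3.1
tool_pos: [0.4895, 0.352, 0.0347]
eef_rot: [3.142, -0.0, -2.556]
wrist_force: [0.6, -0.2, 0.5]
finger_gap: -0.005
```

```bash
python3 - <<'E'
from h import *
im,d,P,cal=cloud("wrist");cv2.imwrite("pics/w3.png",im);st();np.savez("w3.npz",im=im,P=P)
bs=blobs(P,.034,.046,(.40,.60,.27,.45))
for b in bs:print(b[0],b[1],np.round(b[2][0],1),np.round(b[2][1],1),b[3])
for u,v in((240,300),(325,300),(238,200),(320,200),(285,250),(244,330),(323,330)):print(u,v,P[v,u].round(4))
E
```

```text
3.15 [489.5 352.   34.7] [ 1.8000e+02 -1.0000e-02 -1.4645e+02] F [ 0.2 -0.1  0.5] gap 0.004 j [ 0.44  0.76  1.62 -0.    0.76 -1.72]
[280.00639978 234.99537037] 7344 [482.4 345.1] [67.2 40.3] 0.039736440507579796
240 300 [0.5376 0.3502 0.001 ]
325 300 [ 0.5081  0.3966 -0.0006]
238 200 [0.4677 0.3122 0.0406]
320 200 [0.447  0.3432 0.0405]
285 250 [0.4775 0.3444 0.0384]
244 330 [0.4878 0.3344 0.0934]
323 330 [0.4727 0.3558 0.0942]
```

View pics/w3.png

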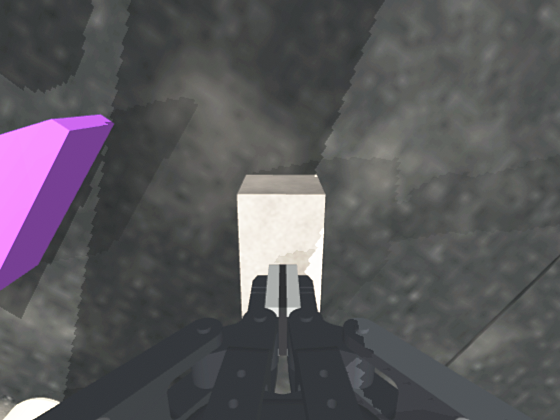

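```bash
python3 - <<'E'
from h import *
P=np.load("w3.npz")["P"]
for v in range(258,360,6):print(v,[P[v,u].round(3).tolist() for u in(272,278,292)])
print([k for k in dir(__import__("rig")) if k[0]!="_"])
E
```

```text
258 [[0.484, 0.341, 0.04], [0.482, 0.344, 0.04], [0.479, 0.349, 0.04]]
264 [[0.487, 0.343, 0.04], [0.485, 0.345, 0.039], [0.481, 0.351, 0.04]]
270 [[0.483, 0.341, 0.053], [0.482, 0.344, 0.052], [0.479, 0.349, 0.052]]
276 [[0.483, 0.341, 0.057], [0.482, 0.344, 0.058], [0.478, 0.349, 0.058]]
282 [[0.483, 0.342, 0.062], [0.482, 0.344, 0.062], [0.478, 0.348, 0.063]]
288 [[0.483, 0.342, 0.067], [0.482, 0.344, 0.067], [0.479, 0.348, 0.067]]
294 [[0.483, 0.342, 0.071], [0.482, 0.344, 0.072], [0.479, 0.348, 0.071]]
300 [[0.483, 0.342, 0.076], [0.482, 0.344, 0.075], [0.479, 0.348, 0.076]]
306 [[0.483, 0.342, 0.08], [0.482, 0.344, 0.079], [0.479, 0.348, 0.079]]
312 [[0.482, 0.342, 0.084], [0.484, 0.345, 0.08], [0.478, 0.348, 0.084]]
318 [[0.482, 0.341, 0.089], [0.484, 0.346, 0.082], [0.478, 0.347, 0.088]]
324 [[0.482, 0.342, 0.091], [0.485, 0.346, 0.085], [0.478, 0.347, 0.091]]
330 [[0.482, 0.342, 0.095], [0.486, 0.347, 0.086], [0.478, 0.347, 0.094]]
336 [[0.482, 0.342, 0.098], [0.488, 0.348, 0.088], [0.478, 0.347, 0.097]]
342 [[0.482, 0.342, 0.1], [0.49, 0.349, 0.088], [0.479, 0.347, 0.1]]
348 [[0.482, 0.342, 0.102], [0.492, 0.35, 0.088], [0.481, 0.349, 0.1]]
354 [[0.484, 0.344, 0.102], [0.494, 0.352, 0.088], [0.489, 0.354, 0.091]]
['Unreachable', 'boxes_of', 'calibration', 'close_job', 'outline_of', 'read_camera', 'state', 'tcp_to_tips']
```

Emit:
move_arm:
  moves:
    - {"fingers":8.5,"travel":[0,0,0],"rotation":[0,0,0]}
    - {"fingers":8.5,"travel":[0.4,-0.15,0],"rotation":[0,0,0]}
    - {"fingers":8.5,"travel":[0,0,0],"rotation":[0,0,0]}
    - {"fingers":8.5,"travel":[0,0,0],"rotation":[0,0,0]}
    - {"fingers":8.5,"travel":[0,0,0],"rotation":[0,0,0]}
    - {"fingers":8.5,"travel":[0,0,0],"rotation":[0,0,0]}
    - {"fingers":8.5,"travel":[0,0,0.8],"rotation":[0,0,0]}
    - {"fingers":8.5,"travel":[0,0,0.8],"rotation":[0,0,0]}

```text
time_s: 3.95
tool_pos: [0.4871, 0.3487, 0.0184]
eef_rot: [-3.142, 0.001, -2.556]
wrist_force: [-0.2, 0.3, 0.1]
finger_gap: 0.995
```

```bash
python3 - <<'E'
from h import *
im,d,P,cal=cloud("wrist");cv2.imwrite("pics/w4.png",im);st();np.savez("w4.npz",im=im,P=P)
for v in range(250,350,8):print(v,[P[v,u].round(3).tolist() for u in(175,185,195)])
E
```

```text
4.0 [486.1 348.2  16.9] [ 1.7998e+02 -1.4000e-01 -1.4645e+02] F [ 0.7 -0.7 -1.3] gap 0.996 j [ 0.43  0.78  1.64 -0.    0.73 -1.72]
250 [[0.518, 0.296, -0.0], [0.515, 0.301, -0.001], [0.511, 0.305, 0.001]]
258 [[0.523, 0.298, -0.001], [0.519, 0.303, 0.0], [0.516, 0.308, -0.0]]
266 [[0.528, 0.301, -0.001], [0.523, 0.305, 0.001], [0.52, 0.31, 0.0]]
274 [[0.531, 0.303, 0.0], [0.529, 0.308, -0.001], [0.525, 0.313, -0.0]]
282 [[0.504, 0.304, 0.046], [0.504, 0.308, 0.042], [0.53, 0.315, 0.0]]
290 [[0.503, 0.306, 0.052], [0.506, 0.31, 0.044], [0.535, 0.318, -0.001]]
298 [[0.504, 0.307, 0.055], [0.509, 0.312, 0.044], [0.539, 0.32, 0.0]]
306 [[0.507, 0.309, 0.056], [0.513, 0.314, 0.044], [0.544, 0.323, -0.0]]
314 [[0.509, 0.311, 0.057], [0.516, 0.315, 0.046], [0.549, 0.326, 0.0]]
322 [[0.511, 0.312, 0.058], [0.517, 0.317, 0.048], [0.554, 0.328, 0.0]]
330 [[0.513, 0.314, 0.06], [0.563, 0.326, -0.001], [0.559, 0.331, 0.0]]
338 [[0.516, 0.316, 0.061], [0.567, 0.329, 0.0], [0.565, 0.334, -0.001]]
346 [[0.519, 0.317, 0.062], [0.573, 0.332, -0.0], [0.569, 0.337, 0.001]]
```

View pics/w4.png

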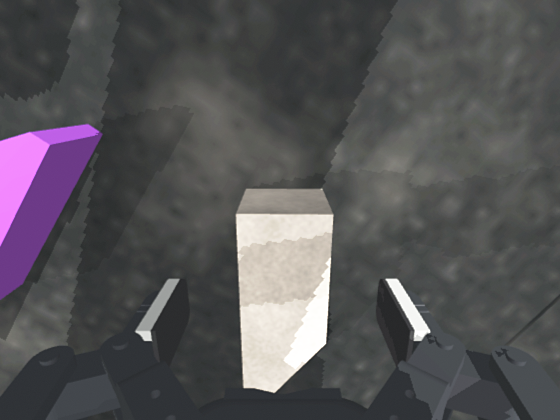

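Emit:
move_arm:
  moves:
    - {"fingers":8.5,"travel":[0,0,0.9],"rotation":[0,0,0]}
    - {"fingers":8.5,"travel":[0,0,0.9],"rotation":[0,0,0]}
    - {"fingers":8.5,"travel":[0,0,0],"rotation":[0,0,0]}
    - {"fingers":2.5,"travel":[0,0,0],"rotation":[0,0,0]}
    - {"fingers":2.5,"travel":[0,0,0],"rotation":[0,0,0]}
    - {"fingers":2.5,"travel":[0,0,0],"rotation":[0,0,0]}
    - {"fingers":2.5,"travel":[0,0,0],"rotation":[0,0,0]}
    - {"fingers":2.5,"travel":[0,0,0],"rotation":[0,0,0]}

```text
time_s: 4.8
tool_pos: [0.4874, 0.3489, 0.0014]
eef_rot: [-3.141, 0.001, -2.556]
wrist_force: [-0.8, 1.2, 3.6]
finger_gap: 0.46
```

```bash
python3 - <<'E'
from h import *
im,d,P,cal=cloud("wrist");st();np.savez("w5.npz",im=im,P=P)
for v in range(255,350,8):print(v,[P[v,u].round(3).tolist() for u in(225,232,239)])
E
```

```text
4.85 [487.4 348.9   1.4] [-1.8000e+02  7.0000e-02 -1.4644e+02] F [-0.6  0.1  3.5] gap 0.457 j [ 0.44  0.81  1.64  0.    0.69 -1.72]
255 [[0.497, 0.319, -0.001], [0.475, 0.317, 0.039], [0.473, 0.319, 0.04]]
263 [[0.5, 0.321, 0.001], [0.477, 0.318, 0.04], [0.475, 0.32, 0.04]]
271 [[0.494, 0.321, 0.019], [0.48, 0.32, 0.041], [0.479, 0.322, 0.039]]
279 [[0.493, 0.322, 0.026], [0.484, 0.322, 0.039], [0.482, 0.324, 0.039]]
287 [[0.492, 0.322, 0.033], [0.486, 0.324, 0.04], [0.485, 0.326, 0.039]]
295 [[0.491, 0.323, 0.04], [0.489, 0.325, 0.04], [0.488, 0.328, 0.039]]
303 [[0.49, 0.324, 0.045], [0.491, 0.327, 0.042], [0.491, 0.33, 0.039]]
311 [[0.49, 0.325, 0.05], [0.493, 0.328, 0.043], [0.494, 0.332, 0.039]]
319 [[0.494, 0.327, 0.049], [0.496, 0.33, 0.044], [0.497, 0.333, 0.04]]
327 [[0.496, 0.328, 0.05], [0.499, 0.332, 0.044], [0.501, 0.335, 0.04]]
335 [[0.499, 0.33, 0.05], [0.501, 0.333, 0.046], [0.504, 0.337, 0.04]]
343 [[0.501, 0.331, 0.052], [0.504, 0.335, 0.046], [0.507, 0.34, 0.04]]
```

```bash
python3 -c "
from h import *
plan([(487,349,120,123.56,3),(560,60,170,86.4,8)],2.5)"
```

```text
end err [-0.02 -0.03  0.  ]
[{"fingers": 2.5, "travel": [0.0, 0.01, -3.95], "rotation": [0.0, 0.0, 0.0]}, {"fingers": 2.5, "travel": [0.01, 0.01, -3.95], "rotation": [0.0, 0.0, 0.0]}, {"fingers": 2.5, "travel": [0.0, 0.01, -3.96], "rotation": [0.0, 0.1, 0.0]}, {"fingers": 2.5, "travel": [1.24, -3.52, -0.62], "rotation": [0.0, 0.0, 4.6]}, {"fingers": 2.5, "travel": [0.95, -3.6, -0.62], "rotation": [0.0, 0.0, 4.7]}, {"fingers": 2.5, "travel": [0.65, -3.67, -0.62], "rotation": [0.0, 0.0, 4.6]}, {"fingers": 2.5, "travel": [0.36, -3.71, -0.63], "rotation": [0.0, 0.0, 4.7]}, {"fingers": 2.5, "travel": [0.05, -3.73, -0.62], "rotation": [0.0, 0.0, 4.6]}]
[{"fingers": 2.5, "travel": [-0.25, -3.72, -0.63], "rotation": [0.0, 0.0, 4.7]}, {"fingers": 2.5, "travel": [-0.55, -3.68, -0.62], "rotation": [0.0, 0.0, 4.6]}, {"fingers": 2.5, "travel": [-0.84, -3.63, -0.63], "rotation": [0.0, 0.0, 4.7]}]
```

Emit:
move_arm:
  moves:
    - {"fingers":2.5,"travel":[0.0,0,-3.95],"rotation":[0.0,0.0,0.0]}
    - {"fingers":2.5,"travel":[0,0,-3.95],"rotation":[0.0,0.0,0.0]}
    - {"fingers":2.5,"travel":[0.0,0,-3.96],"rotation":[0.0,0,0.0]}
    - {"fingers":2.5,"travel":[1.24,-3.52,-0.62],"rotation":[0.0,0.0,4.6]}
    - {"fingers":2.5,"travel":[0.95,-3.6,-0.62],"rotation":[0.0,0.0,4.7]}
    - {"fingers":2.5,"travel":[0.65,-3.67,-0.62],"rotation":[0.0,0.0,4.6]}
    - {"fingers":2.5,"travel":[0.36,-3.71,-0.63],"rotation":[0.0,0.0,4.7]}
    - {"fingers":2.5,"travel":[0.05,-3.73,-0.62],"rotation":[0.0,0.0,4.6]}

```text
time_s: 5.65
tool_pos: [0.5318, 0.1663, 0.15]
eef_rot: [-3.142, -0.002, -2.964]
wrist_force: [0.2, -0.4, -3.3]
finger_gap: 0.462
```

Emit:
move_arm:
  moves:
    - {"fingers":2.5,"travel":[-0.25,-3.72,-0.63],"rotation":[0.0,0.0,4.7]}
    - {"fingers":2.5,"travel":[-0.55,-3.68,-0.62],"rotation":[0.0,0.0,4.6]}
    - {"fingers":2.5,"travel":[-0.84,-3.63,-0.63],"rotation":[0.0,0.0,4.7]}
    - {"fingers":2.5,"travel":[0,0,0],"rotation":[0,0,0]}
    - {"fingers":2.5,"travel":[0,0,0],"rotation":[0,0,0]}
    - {"fingers":2.5,"travel":[0,0,0],"rotation":[0,0,0]}

```text
time_s: 6.25
tool_pos: [0.5586, 0.0603, 0.1684]
eef_rot: [3.141, -0.003, 3.079]
wrist_force: [0.3, 0.9, -3.4]
finger_gap: 0.46
```

```bash
cat >> h.py <<'E'
SLG=None
def grow(poly,g):
    n=len(poly);out=[]
    for i in range(n):
        a,b,c=poly[i-1],poly[i],poly[(i+1)%n]
        n1=np.array([(b-a)[1],-(b-a)[0]]);n1/=np.linalg.norm(n1)
        n2=np.array([(c-b)[1],-(c-b)[0]]);n2/=np.linalg.norm(n2)
        out.append(b+(n1+n2)*g/(1+n1@n2))
    return np.array(out)
def dark(im,P,roi,thr=75,zmin=.009):
    with np.errstate(invalid='ignore'):
        m=((im.max(2)<thr)&(P[...,2]>zmin)&(P[...,2]<.024)&(P[...,0]>roi[0])&(P[...,0]<roi[1])&(P[...,1]>roi[2])&(P[...,1]<roi[3])).astype(np.uint8)
    m=cv2.morphologyEx(m,cv2.MORPH_OPEN,np.ones((3,3)))
    n,L,s,c=cv2.connectedComponentsWithStats(m)
    return [(c[i],s[i,4],P[L==i]) for i in range(1,n) if s[i,4]>300]
E
python3 - <<'E'
from h import *
im,d,P,cal=cloud("wrist");cv2.imwrite("pics/w6.png",im);st();np.savez("w6.npz",im=im,P=P)
for c,n,p in dark(im,P,(.46,.72,-.21,.11)):
    r=cv2.minAreaRect((p[:,:2]*1000).astype(np.float32));print(c.round(),n,np.round(r[0],1),np.round(r[1],1),round(r[2],1),np.median(p[:,2]).round(4))
E
```

```text
6.3 [558.7  60.7 168.6] [ 1.7998e+02 -1.4000e-01  1.7645e+02] F [ 0.6  1.3 -3.3] gap 0.459 j [-0.09  0.51  1.65  0.    0.98 -1.6 ]
[114. 226.] 1185 [ 595.2 -106.9] [  2.4 181.6] 86.8 0.0167
[ 81. 229.] 6516 [ 594.1 -140.7] [ 42.9 163.8] 86.6 0.0139
[170. 228.] 3955 [599.  -51.7] [ 44.3 109. ] 87.1 0.0139
```

View pics/w6.png

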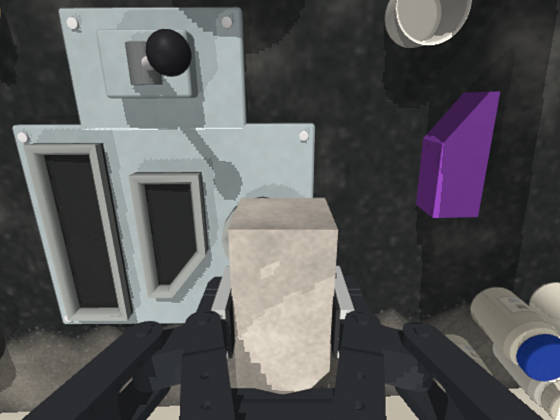

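```bash
cat >> h.py <<'E'
def rim(P,roi,poly,init,lo=.0195,hi=.03):
    with np.errstate(invalid='ignore'):
        m=(P[...,2]>lo)&(P[...,2]<hi)&(P[...,0]>roi[0])&(P[...,0]<roi[1])&(P[...,1]>roi[2])&(P[...,1]<roi[3])
    m=cv2.morphologyEx(m.astype(np.uint8),cv2.MORPH_OPEN,np.ones((2,2)))
    p=P[m>0][:,:2]*1000
    h=cv2.convexHull(p.astype(np.float32))[:,0]
    e=[];
    for a,b in zip(h,np.roll(h,-1,0)):
        for t in np.linspace(0,1,max(2,int(np.linalg.norm(b-a)/.5))):e.append(a+t*(b-a))
    return fitpoly(np.vstack([e,p,fillh(h)]),poly,[init])
def fillh(h):
    o=h.min(0);w=((h-o)*2).astype(int);M=np.zeros(w.max(0)[::-1]+1,np.uint8);cv2.fillConvexPoly(M,w,1)
    y,x=np.nonzero(M);return np.stack([x,y],1)/2+o
E
python3 - <<'E'
from h import *
W=[cloud("wrist") for _ in range(3)]
st()
Ps=[("top",np.load("top0.npz")["P"])]+[("w",w[2]) for w in W]
for n,P in Ps:
    print(n)
    rim(P,(.48,.71,-.185,-.097),grow(BAR,11.5),(592,-139,-.06))
    rim(P,(.51,.68,-.094,-.003),grow(SL,11.5),(597,-51,-.06))
for n,P in Ps:
    m=(P[...,2]>.07)&(P[...,2]<.12)&(P[...,0]>.40)&(P[...,0]<.49)&(P[...,1]>-.05)&(P[...,1]<.06)
    p=P[m]
    if len(p)<20: continue
    f=lambda c:np.sum(np.abs(np.linalg.norm(p-c,axis=1)-.013))
    r=minimize(f,p.mean(0)-[0,0,.005],method="Nelder-Mead");print("ball",n,r.x.round(4),len(p),r.fun/len(p))
b=blobs(W[0][2],.031,.04,(.40,.49,-.09,.02))
for q in b:print("block",q[1],np.round(q[2][0],1),np.round(q[2][1],1),q[2][2])
# held piece
b=blobs(W[0][2],.19,.26,(.4,.7,-.1,.2));
for q in b:print("held",q[1],np.round(q[2][0],1),np.round(q[2][1],1),q[2][2],q[3])
E
```

```text
6.45 [559.3  60.7 168.9] [ 1.7999e+02 -6.0000e-02  1.7647e+02] F [ 0.2  0.2 -3.1] gap 0.462 j [-0.09  0.51  1.64  0.    0.98 -1.6 ]
topTraceback (most recent call last):
  File "<stdin>", line 7, in <module>
  File "h.py", line 88, in rim
    return fitpoly(np.vstack([e,p,fillh(h)]),poly,[init])
  File "h.py", line 36, in fitpoly
    M=np.zeros((int(sz[1]),int(sz[0])),np.uint8)
                ~~~^^^^^^^
ValueError: cannot convert float NaN to integer
```

```bash
sed -i 's/np.ones((2,2)))$/np.ones((3,3)))/; s/^    p=P\[m>0\]\[:,:2\]\*1000/    p=P[m>0][:,:2]*1000;p=p[np.isfinite(p).all(1)]/' h.py
python3 - <<'E'
from h import *
W=[cloud("wrist") for _ in range(3)]
st()
T=cloud("top")[2]
Ps=[("top",np.load("top0.npz")["P"])]+[("w",w[2]) for w in W]
for n,P in Ps:
    print(n)
    rim(P,(.48,.71,-.185,-.097),grow(BAR,11.5),(592,-139,-.06))
    rim(P,(.51,.68,-.094,-.003),grow(SL,11.5),(597,-51,-.06))
for n,P in Ps:
    m=(P[...,2]>.07)&(P[...,2]<.12)&(P[...,0]>.40)&(P[...,0]<.49)&(P[...,1]>-.05)&(P[...,1]<.06)
    p=P[m]
    if len(p)<20: continue
    f=lambda c:np.sum(np.abs(np.linalg.norm(p-c,axis=1)-.013))
    r=minimize(f,p.mean(0)-[0,0,.005],method="Nelder-Mead");print("ball",n,r.x.round(4),len(p),r.fun/len(p))
b=blobs(W[0][2],.031,.04,(.40,.49,-.09,.02))
for q in b:print("block",q[1],np.round(q[2][0],1),np.round(q[2][1],1),q[2][2])
b=blobs(W[0][2],.13,.26,(.4,.7,-.1,.2));
for q in b:print("held",q[1],np.round(q[2][0],1),np.round(q[2][1],1),q[2][2],q[3])
E
```

```text
6.6 [559.7  60.2 169.2] [ 1.8000e+02 -1.0000e-02  1.7643e+02] F [ 0.2 -0.5 -3.1] gap 0.46 j [-0.09  0.51  1.64  0.    0.98 -1.6 ]
top
  fit [ 591.2 -137.7] -3.21 iou 0.983
  fit [596.4 -50. ] -3.57 iou 0.975
w
  fit [ 593.8 -138.4] -3.16 iou 0.968
  fit [598.2 -50.5] -3.28 iou 0.987
w
  fit [ 593.4 -138.1] -3.06 iou 0.973
  fit [598.7 -51. ] -3.21 iou 0.985
w
  fit [ 593.4 -138.2] -3.33 iou 0.97
  fit [598.3 -50.7] -3.28 iou 0.988
ball top [ 4.45e-01 -4.00e-04  1.01e-01] 109 0.0036652745218628503
ball w [ 0.446  -0.0015  0.1006] 1724 0.0003883417632574817
ball w [ 0.4461 -0.0015  0.1007] 1722 0.0004266160683721216
ball w [ 0.446  -0.0015  0.1007] 1722 0.00041525563130511903
block 3390 [443.8 -41.6] [70.2 49.3] 86.57823181152344
block 77 [423.8  -8.8] [12.7  5.6] 43.83518600463867
held 50627 [554.8  62. ] [ 80.9 107.9] 29.8287410736084 0.23076955293609924
```

```bash
python3 - <<'E'
from h import *
z=np.load("w6.npz");P=z["P"];im=z["im"]
print([P[v,282].round(4).tolist() for v in (205,215,222,228,235,245,260,280,300,340,380)])
with np.errstate(invalid='ignore'):
  m=(P[...,2]>.200)&(P[...,2]<.216)&(im.max(2)>95)&(np.arange(420)[:,None]<385)
m=cv2.morphologyEx(m.astype(np.uint8),cv2.MORPH_OPEN,np.ones((3,3)))
n,L,s,c=cv2.connectedComponentsWithStats(m);i=1+np.argmax(s[1:,4]);p=P[L==i]*1000
print(s[i],np.median(p[:,2]))
a=np.radians(-3.55);ex=np.array([np.cos(a),np.sin(a)]);ey=np.array([-ex[1],ex[0]])
q=p[:,:2]-[559.3,60.7]
X=q@ex;Y=q@ey
print("X pct",np.percentile(X,[0,.3,1]),"Ymin/max along X:")
for x0 in range(-70,25,8):
    k=(X>x0)&(X<x0+8)
    if k.sum()>20:print(x0,k.sum(),np.percentile(Y[k],[1,99]).round(1))
E
```

```text
[[0.5201, 0.0617, 0.1787], [0.5205, 0.0617, 0.1908], [0.5206, 0.0617, 0.1988], [0.5203, 0.0617, 0.2059], [0.5228, 0.0616, 0.2064], [0.5271, 0.0613, 0.2058], [0.5326, 0.061, 0.2071], [0.5419, 0.0604, 0.2057], [0.5502, 0.0599, 0.2067], [0.5695, 0.0587, 0.2066], [0.5908, 0.0574, 0.2063]]
[  212   222   142   163 16761] 206.79813988575643
X pct [-39.78019129 -39.31510275 -39.13817846] Ymin/max along X:
-46 981 [-20.6  18.4]
-38 2155 [-20.7  18.5]
-30 2007 [-20.7  18.4]
-22 1918 [-20.7  18.4]
-14 2381 [-27.   24.6]
-6 1661 [-20.3  18.1]
2 1552 [-20.1  18.1]
10 1488 [-20.7  18.4]
18 1413 [-20.8  18.4]
```

```bash
sed -i 's/^def plan(wps,fing):/def plan(wps,fing,p0=None):/; s/^    s=state();p=np.array(s\["tool_pos"\])\*1000;/&\n    if p0 is not None:p=np.array(p0,float)\n    /' h.py; python3 -c "
from h import *
plan([(585,-49.4,90,86.7,4),(585,-49.4,32,86.7,4)],2.5,[559.2,60.5,168.9])"
```

```text
end err [-0.    0.04 -0.  ]
[{"fingers": 2.5, "travel": [-0.82, -2.7, 1.97], "rotation": [0.0, 0.0, -0.1]}, {"fingers": 2.5, "travel": [-0.81, -2.7, 1.97], "rotation": [0.0, 0.0, -0.1]}, {"fingers": 2.5, "travel": [-0.8, -2.71, 1.97], "rotation": [0.0, 0.0, 0.0]}, {"fingers": 2.5, "travel": [-0.81, -2.7, 1.98], "rotation": [0.0, 0.0, -0.1]}, {"fingers": 2.5, "travel": [0.0, 0.0, 1.45], "rotation": [0.0, 0.0, 0.0]}, {"fingers": 2.5, "travel": [0.0, 0.0, 1.45], "rotation": [0.0, 0.0, 0.0]}, {"fingers": 2.5, "travel": [0.0, 0.0, 1.45], "rotation": [0.0, 0.0, 0.0]}, {"fingers": 2.5, "travel": [0.0, 0.0, 1.45], "rotation": [0.0, 0.0, 0.0]}]
```

Emit:
move_arm:
  moves:
    - {"fingers":2.5,"travel":[-0.82,-2.7,1.97],"rotation":[0.0,0.0,-0.1]}
    - {"fingers":2.5,"travel":[-0.81,-2.7,1.97],"rotation":[0.0,0.0,-0.1]}
    - {"fingers":2.5,"travel":[-0.8,-2.71,1.97],"rotation":[0.0,0.0,0.0]}
    - {"fingers":2.5,"travel":[-0.81,-2.7,1.98],"rotation":[0.0,0.0,-0.1]}
    - {"fingers":2.5,"travel":[0.0,0.0,1.45],"rotation":[0.0,0.0,0.0]}
    - {"fingers":2.5,"travel":[0.0,0.0,1.45],"rotation":[0.0,0.0,0.0]}
    - {"fingers":2.5,"travel":[0.0,0.0,1.45],"rotation":[0.0,0.0,0.0]}
    - {"fingers":2.5,"travel":[0.0,0.0,1.45],"rotation":[0.0,0.0,0.0]}

```text
time_s: 7.45
tool_pos: [0.5854, -0.0493, 0.0316]
eef_rot: [3.141, -0.0, 3.084]
wrist_force: [0.6, 0.4, -2.9]
finger_gap: 0.458
```

Emit:
move_arm:
  moves:
    - {"fingers":2.5,"travel":[0,0,0],"rotation":[0,0,0]}
    - {"fingers":2.5,"travel":[0,0,0],"rotation":[0,0,0]}
    - {"fingers":2.5,"travel":[0,0,0],"rotation":[0,0,0]}

```text
time_s: 7.75
tool_pos: [0.5863, -0.0501, 0.0331]
eef_rot: [-3.141, 0.002, 3.084]
wrist_force: [0.6, -0.9, -2.6]
finger_gap: 0.458
```

```bash
python3 - <<'E'
from h import *
st()
W=cloud("wrist");im,P=W[0],W[2];cv2.imwrite("pics/w7.png",im);st()
read_camera("top");st()
rim(P,(.48,.71,-.185,-.097),grow(BAR,11.5),(592,-139,-.06))
with np.errstate(invalid='ignore'):
  m=(P[...,2]>.060)&(P[...,2]<.08)&(im.max(2)>95)&(np.arange(420)[:,None]<385)
m=cv2.morphologyEx(m.astype(np.uint8),cv2.MORPH_OPEN,np.ones((3,3)))
n,L,s,c=cv2.connectedComponentsWithStats(m);i=1+np.argmax(s[1:,4]);p=P[L==i]*1000
print(s[i],np.median(p[:,2]),p[:,0].min())
a=np.radians(-3.3);ex=np.array([np.cos(a),np.sin(a)]);ey=np.array([-ex[1],ex[0]])
q=p[:,:2]-[585,-49.4];X=q@ex;Y=q@ey
print(np.percentile(X,[.3,1]))
for x0 in(-38,-30,-22): k=(X>x0)&(X<x0+8);print(np.percentile(Y[k],[1,99]).round(1))
E
```

```text
7.75 [586.3 -50.1  33.1] [-1.7998e+02  9.0000e-02  1.7670e+02] F [ 0.6 -0.9 -2.6] gap 0.458 j [-0.27  0.75  1.66  0.    0.73 -1.79]
7.8 [586.4 -50.2  33.2] [-1.7998e+02  1.0000e-01  1.7669e+02] F [ 0.2 -0.9 -3.7] gap 0.461 j [-0.28  0.75  1.66 -0.    0.73 -1.79]
7.85 [586.3 -50.3  33.3] [-1.7998e+02  1.0000e-01  1.7668e+02] F [ 1.1 -0.2 -1.6] gap 0.459 j [-0.28  0.75  1.66 -0.    0.73 -1.79]
  fit [ 592.6 -139. ] -3.69 iou 0.895
[  212   219   141   166 17199] 71.3114199145237 546.0896409450912
[-37.50051022 -37.34931501]
[-20.9  18.2]
[-20.9  18.2]
[-20.9  18.3]
```

View pics/w7.png

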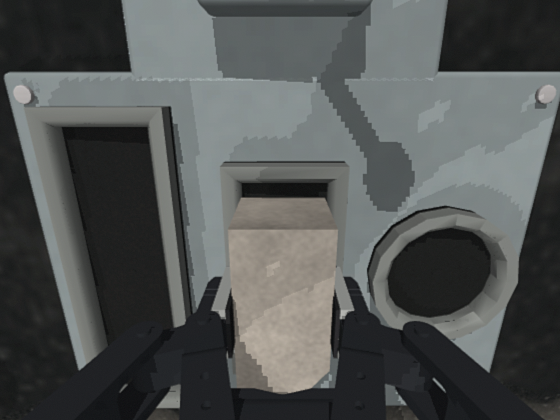

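```bash
python3 - <<'E'
from h import *
W=[cloud("wrist")[2] for _ in range(2)];st()
a=np.radians(-3.3);ex=np.array([np.cos(a),np.sin(a)]);ey=np.array([-ex[1],ex[0]])
for P in W:
  q=P[...,:2]*1000-[585,-49.4];X=q@ex;Y=q@ey;Z=P[...,2]*1000
  with np.errstate(invalid='ignore'):
    k=(Z>21)&(Z<27)&(abs(Y)<40)&(X>-70)&(X<-30)
    k=cv2.morphologyEx(k.astype(np.uint8),cv2.MORPH_OPEN,np.ones((3,3)))>0
    f=k&(abs(Y)<15);print("rim near outer X",np.percentile(X[f],[1,99]).round(1))
    f=k&(X>-48)&(X<-36);print("rim Y left/right",np.percentile(Y[f],[1,99]).round(1), np.percentile(Y[f&(Y<0)],[1,99]).round(1),np.percentile(Y[f&(Y>0)],[1,99]).round(1))
    f=(Z>38)&(Z<65)&(abs(Y)<18)&(X<-30)&(X>-45);print("piece near face",np.median(X[f]).round(2))
    f=(Z>69)&(Z<74)&(X<-18)&(X>-36);print("piece Y",np.percentile(Y[f],[1,99]).round(1))
E
```

```text
7.95 [586.1 -50.4  33.1] [-1.7998e+02  8.0000e-02  1.7667e+02] F [ 0.4 -0.3 -3. ] gap 0.458 j [-0.28  0.75  1.66 -0.    0.73 -1.79]
rim near outer X [-50.8 -42.7]
rim Y left/right [-31.7  30.7] [-31.7  -0.5] [ 0.2 30.9]
piece near face -37.06
piece Y [-21.1  18.1]
rim near outer X [-50.8 -42.7]
rim Y left/right [-31.6  30.7] [-31.8  -0.5] [ 0.1 30.9]
piece near face -37.14
piece Y [-21.2  18. ]
```

Emit:
move_arm:
  moves:
    - {"fingers":2.5,"travel":[0.23,0.1,0],"rotation":[0,0,0]}
    - {"fingers":2.5,"travel":[0,0,0],"rotation":[0,0,0]}
    - {"fingers":2.5,"travel":[0,0,0.5],"rotation":[0,0,0]}
    - {"fingers":2.5,"travel":[0,0,0.4],"rotation":[0,0,0]}
    - {"fingers":2.5,"travel":[0,0,0.3],"rotation":[0,0,0]}
    - {"fingers":2.5,"travel":[0,0,0],"rotation":[0,0,0]}
    - {"fingers":2.5,"travel":[0,0,0],"rotation":[0,0,0]}

```text
time_s: 8.65
tool_pos: [0.5833, -0.0492, 0.0201]
eef_rot: [3.141, -0.0, 3.083]
wrist_force: [-0.9, 0.7, -3.1]
finger_gap: 0.456
```

Emit:
move_arm:
  moves:
    - {"fingers":2.5,"travel":[0,0,0.3],"rotation":[0,0,0]}
    - {"fingers":2.5,"travel":[0,0,0.2],"rotation":[0,0,0]}
    - {"fingers":2.5,"travel":[0,0,0],"rotation":[0,0,0]}
    - {"fingers":2.5,"travel":[0,0,0],"rotation":[0,0,0]}

```text
time_s: 9.05
tool_pos: [0.5835, -0.0493, 0.0154]
eef_rot: [-3.142, 0.0, 3.083]
wrist_force: [-0.4, 0.3, -2.9]
finger_gap: 0.459
```

Emit:
move_arm:
  moves:
    - {"fingers":2.5,"travel":[0,0,0.1],"rotation":[0,0,0]}
    - {"fingers":2.5,"travel":[0,0,0],"rotation":[0,0,0]}
    - {"fingers":6.5,"travel":[0,0,0],"rotation":[0,0,0]}
    - {"fingers":6.5,"travel":[0,0,0],"rotation":[0,0,0]}
    - {"fingers":6.5,"travel":[0,0,0],"rotation":[0,0,0]}
    - {"fingers":6.5,"travel":[0,0,0],"rotation":[0,0,0]}
    - {"fingers":6.5,"travel":[0,0,-4],"rotation":[0,0,0]}
    - {"fingers":8.5,"travel":[0,0,-4.5],"rotation":[0,0,0]}

```text
time_s: 9.85
tool_pos: [0.5817, -0.0488, 0.098]
eef_rot: [3.14, -0.006, 3.083]
wrist_force: [0.8, -0.8, 0.3]
finger_gap: 0.911
```

```bash
python3 - <<'E'
from h import *
st()
W=cloud("wrist");im,P=W[0],W[2];cv2.imwrite("pics/w8.png",im);st()
b=blobs(P,.046,.062,(.50,.70,-.11,.02))
for q in b:print(q[1],np.round(q[2][0],1),np.round(q[2][1],1),q[3])
q=max(b,key=lambda q:q[1]);x=fitpoly(q[4][:,:2]*1000,SL,[(597,-50,-.06)])
rim(P,(.51,.68,-.094,-.003),grow(SL,11.5),(597,-51,-.06))
p=q[4];A=np.c_[p[:,:2]-p[:,:2].mean(0),np.ones(len(p))];print("top plane",np.linalg.lstsq(A,p[:,2],rcond=None)[0].round(4))
plan([(530,-270,180,94,7),(531.5,-306.9,180,94,2)],8.5)
E
```

```text
9.85 [581.7 -48.8  98. ] [179.93  -0.33 176.65] F [ 0.8 -0.8  0.3] gap 0.911 j [-0.28  0.64  1.64  0.    0.87 -1.79]
9.9 [587.2 -50.1 106.6] [-179.88    0.56  176.68] F [ 1.1 -0.8  4.8] gap 0.982 j [-0.27  0.63  1.63 -0.    0.87 -1.79]
8083 [597.8 -50.8] [ 40.2 106.3] 0.05375211001414973
  fit [597.1 -50.8] -2.87 iou 0.976
  fit [597.9 -51. ] -3.59 iou 0.946
top plane [0.0053 0.0006 0.0537]
end err [0.01 0.05 0.03]
[{"fingers": 8.5, "travel": [0.62, -3.19, -1.05], "rotation": [0.0, 0.1, -1.0]}, {"fingers": 8.5, "travel": [0.68, -3.17, -1.05], "rotation": [0.0, 0.1, -1.1]}, {"fingers": 8.5, "travel": [0.74, -3.16, -1.05], "rotation": [0.0, 0.1, -1.0]}, {"fingers": 8.5, "travel": [0.8, -3.15, -1.04], "rotation": [0.0, 0.1, -1.1]}, {"fingers": 8.5, "travel": [0.86, -3.13, -1.04], "rotation": [-0.1, 0.0, -1.0]}, {"fingers": 8.5, "travel": [0.92, -3.12, -1.05], "rotation": [0.0, 0.1, -1.1]}, {"fingers": 8.5, "travel": [0.99, -3.09, -1.04], "rotation": [-0.1, 0.0, -1.0]}, {"fingers": 8.5, "travel": [0.05, -1.85, 0.0], "rotation": [0.0, 0.0, 0.0]}]
[{"fingers": 8.5, "travel": [0.05, -1.84, -0.01], "rotation": [0.0, 0.0, 0.0]}]
```

Emit:
move_arm:
  moves:
    - {"fingers":8.5,"travel":[0.62,-3.19,-1.05],"rotation":[0.0,0,-1.0]}
    - {"fingers":8.5,"travel":[0.68,-3.17,-1.05],"rotation":[0.0,0,-1.1]}
    - {"fingers":8.5,"travel":[0.74,-3.16,-1.05],"rotation":[0.0,0,-1.0]}
    - {"fingers":8.5,"travel":[0.8,-3.15,-1.04],"rotation":[0.0,0,-1.1]}
    - {"fingers":8.5,"travel":[0.86,-3.13,-1.04],"rotation":[0,0.0,-1.0]}
    - {"fingers":8.5,"travel":[0.92,-3.12,-1.05],"rotation":[0.0,0,-1.1]}
    - {"fingers":8.5,"travel":[0.99,-3.09,-1.04],"rotation":[0,0.0,-1.0]}
    - {"fingers":8.5,"travel":[0.05,-1.85,0.0],"rotation":[0.0,0.0,0.0]}

```text
time_s: 10.7
tool_pos: [0.5272, -0.2907, 0.174]
eef_rot: [-3.139, 0.002, -3.075]
wrist_force: [0.3, 0.5, 0.1]
finger_gap: 0.992
```

Emit:
move_arm:
  moves:
    - {"fingers":8.5,"travel":[0.05,-1.84,0],"rotation":[0.0,0.0,0.0]}
    - {"fingers":8.5,"travel":[0,0,0],"rotation":[0,0,0]}
    - {"fingers":8.5,"travel":[0,0,0],"rotation":[0,0,0]}
    - {"fingers":8.5,"travel":[0,0,0],"rotation":[0,0,0]}

```text
time_s: 11.1
tool_pos: [0.5278, -0.3044, 0.1718]
eef_rot: [3.14, -0.001, -3.071]
wrist_force: [0.8, -0.6, -0.2]
finger_gap: 0.998
```

```bash
python3 - <<'E'
from h import *
st()
W=cloud("wrist");im,P=W[0],W[2];cv2.imwrite("pics/w9.png",im);st()
b=blobs(P,.032,.048,(.42,.66,-.36,-.24))
for q in b:print(q[1],np.round(q[2][0],1),np.round(q[2][1],1),q[2][2],q[3])
q=max(b,key=lambda q:q[1]);x=fitpoly(q[4][:,:2]*1000,BAR,[(530,-307,.07)])
s=np.array(state()["tool_pos"])*1000
a=x[2];ey=np.array([-np.sin(a),np.cos(a)]);ex=np.array([np.cos(a),np.sin(a)])
print("along/perp to go",(x[:2]-s[:2])@ex,(x[:2]-s[:2])@ey)
E
```

```text
11.1 [ 527.8 -304.4  171.8] [ 1.7988e+02 -8.0000e-02 -1.7597e+02] F [ 0.8 -0.6 -0.2] gap 0.998 j [-0.71  0.57  1.52  0.    1.06 -2.35]
11.15 [ 527.9 -304.4  172. ] [ 1.7991e+02 -7.0000e-02 -1.7596e+02] F [ 0.3 -0.7  0.4] gap 0.994 j [-0.71  0.57  1.52  0.    1.06 -2.35]
7809 [ 531.9 -307.9] [159.7  40. ] 4.377652168273926 0.039790973397048846
  fit [ 531.5 -308.1] 4.32 iou 0.966
along/perp to go 3.2656717878718324 -3.956588140112661
```

Emit:
move_arm:
  moves:
    - {"fingers":8.5,"travel":[-0.3,-0.3,2],"rotation":[0,0,-0.3]}
    - {"fingers":8.5,"travel":[0,0,4.5],"rotation":[0,0,0]}
    - {"fingers":8.5,"travel":[0,0,4.5],"rotation":[0,0,0]}
    - {"fingers":8.5,"travel":[0,0,3],"rotation":[0,0,0]}
    - {"fingers":8.5,"travel":[0,0,1.8],"rotation":[0,0,0]}
    - {"fingers":8.5,"travel":[0,0,1.3],"rotation":[0,0,0]}
    - {"fingers":8.5,"travel":[0,0,0],"rotation":[0,0,0]}
    - {"fingers":8.5,"travel":[0,0,0],"rotation":[0,0,0]}

```text
time_s: 11.95
tool_pos: [0.5318, -0.3088, 0.0022]
eef_rot: [-3.141, 0.001, -3.067]
wrist_force: [0.1, 0.0, 0.6]
finger_gap: 0.997
```

Emit:
move_arm:
  moves:
    - {"fingers":2.5,"travel":[0,0,0],"rotation":[0,0,0]}
    - {"fingers":2.5,"travel":[0,0,0],"rotation":[0,0,0]}
    - {"fingers":2.5,"travel":[0,0,0],"rotation":[0,0,0]}
    - {"fingers":2.5,"travel":[0,0,0],"rotation":[0,0,0]}
    - {"fingers":2.5,"travel":[0,0,0],"rotation":[0,0,0]}
    - {"fingers":2.5,"travel":[0,0,0],"rotation":[0,0,0]}

```text
time_s: 12.55
tool_pos: [0.5316, -0.3087, 0.0028]
eef_rot: [3.142, 0.001, -3.068]
wrist_force: [-0.6, 2.2, 5.9]
finger_gap: 0.46
```

```bash
python3 - <<'E'
from h import *
st();p=np.array(state()["tool_pos"])*1000
plan([(p[0],p[1],125,93.6,3),(560,-230,150,88,5),(589,-140,110,86.7,3)],2.5)
E
```

```text
12.55 [ 531.6 -308.7    2.8] [ 1.8000e+02  5.0000e-02 -1.7577e+02] F [-0.6  2.2  5.9] gap 0.46 j [-0.71  0.82  1.6   0.    0.73 -2.35]
end err [ 0.02 -0.   -0.01]
[{"fingers": 2.5, "travel": [0.0, 0.0, -4.07], "rotation": [0.0, 0.0, 0.2]}, {"fingers": 2.5, "travel": [-0.01, 0.0, -4.07], "rotation": [0.0, 0.0, 0.2]}, {"fingers": 2.5, "travel": [0.0, 0.0, -4.08], "rotation": [0.0, 0.1, 0.2]}, {"fingers": 2.5, "travel": [-0.67, 1.54, -0.5], "rotation": [0.0, 0.0, 1.1]}, {"fingers": 2.5, "travel": [-0.64, 1.55, -0.5], "rotation": [0.0, 0.0, 1.1]}, {"fingers": 2.5, "travel": [-0.61, 1.56, -0.5], "rotation": [0.0, 0.0, 1.1]}, {"fingers": 2.5, "travel": [-0.57, 1.57, -0.5], "rotation": [0.0, 0.0, 1.2]}, {"fingers": 2.5, "travel": [-0.54, 1.58, -0.5], "rotation": [0.0, 0.0, 1.1]}]
[{"fingers": 2.5, "travel": [-0.87, 3.03, 1.33], "rotation": [0.0, 0.0, 0.4]}, {"fingers": 2.5, "travel": [-0.84, 3.04, 1.33], "rotation": [0.0, 0.0, 0.5]}, {"fingers": 2.5, "travel": [-0.82, 3.04, 1.34], "rotation": [0.0, 0.0, 0.4]}]
```

Emit:
move_arm:
  moves:
    - {"fingers":2.5,"travel":[0.0,0.0,-4.07],"rotation":[0.0,0.0,0.2]}
    - {"fingers":2.5,"travel":[0,0.0,-4.07],"rotation":[0.0,0.0,0.2]}
    - {"fingers":2.5,"travel":[0.0,0.0,-4.08],"rotation":[0.0,0,0.2]}
    - {"fingers":2.5,"travel":[-0.67,1.54,-0.5],"rotation":[0.0,0.0,1.1]}
    - {"fingers":2.5,"travel":[-0.64,1.55,-0.5],"rotation":[0.0,0.0,1.1]}
    - {"fingers":2.5,"travel":[-0.61,1.56,-0.5],"rotation":[0.0,0.0,1.1]}
    - {"fingers":2.5,"travel":[-0.57,1.57,-0.5],"rotation":[0.0,0.0,1.2]}
    - {"fingers":2.5,"travel":[-0.54,1.58,-0.5],"rotation":[0.0,0.0,1.1]}

```text
time_s: 13.35
tool_pos: [0.5587, -0.2291, 0.1481]
eef_rot: [3.141, -0.002, 3.107]
wrist_force: [-0.5, -1.2, -3.9]
finger_gap: 0.464
```

Emit:
move_arm:
  moves:
    - {"fingers":2.5,"travel":[-0.97,3.03,1.33],"rotation":[0.0,0.0,0.4]}
    - {"fingers":2.5,"travel":[-0.94,3.04,1.33],"rotation":[0.0,0.0,0.5]}
    - {"fingers":2.5,"travel":[-0.92,3.2,1.34],"rotation":[0.0,0.0,0.4]}
    - {"fingers":2.5,"travel":[0,0,2.5],"rotation":[0,0,0]}
    - {"fingers":2.5,"travel":[0,0,2.5],"rotation":[0,0,0]}
    - {"fingers":2.5,"travel":[0,0,2.0],"rotation":[0,0,0]}
    - {"fingers":2.5,"travel":[0,0,0],"rotation":[0,0,0]}
    - {"fingers":2.5,"travel":[0,0,0],"rotation":[0,0,0]}

```text
time_s: 14.15
tool_pos: [0.5911, -0.1386, 0.0383]
eef_rot: [3.141, -0.002, 3.085]
wrist_force: [-0.7, -0.6, -4.5]
finger_gap: 0.458
```

```bash
cat > near.py <<'E'
from h import *
st();im,_,P,_=cloud("wrist");cv2.imwrite("pics/w10.png",im);st()
a=np.radians(-3.3);ex=np.array([np.cos(a),np.sin(a)]);ey=np.array([-ex[1],ex[0]])
q=P[...,:2]*1000-[591.2,-137.7];X=q@ex;Y=q@ey;Z=P[...,2]*1000
zt=state()["tool_pos"][2]*1000-2.8
with np.errstate(invalid='ignore'):
    k=(Z>21)&(Z<27)&(abs(Y)<40)&(X>-105)&(X<-45)
    k=cv2.morphologyEx(k.astype(np.uint8),cv2.MORPH_OPEN,np.ones((3,3)))>0
    f=k&(abs(Y)<15);print("rim near X",np.percentile(X[f],[1,99]).round(1),"-> centre",np.percentile(X[f],1)+91.5)
    for lo,hi in((-84,-78),(-76,-64)):
        f=k&(X>lo)&(X<hi);r=np.percentile(Y[f],[1,99]);print("rim Y",r.round(1),r.mean().round(2))
    f=(Z>zt+7)&(Z<zt+33)&(abs(Y)<17)&(X<-60)&(X>-95);x=np.median(X[f]);print("bar face",x.round(2),"centre",(x+80).round(2))
    g=(Z>zt+36)&(Z<zt+44)&(X<x+12)&(X>x+2);h=(Z>zt+36)&(Z<zt+44)&(X<x+42)&(X>x+30)
    y1,y2=[np.percentile(Y[i],[1,99]) for i in(g,h)];print("bar Y",y1.round(1),y1.mean().round(2),y2.round(1),y2.mean().round(2),"rot deg",np.degrees((y2.mean()-y1.mean())/29).round(2))
E
python3 near.py
```

```text
14.15 [ 591.1 -138.6   38.3] [ 1.7997e+02 -1.0000e-01  1.7675e+02] F [-0.7 -0.6 -4.5] gap 0.458 j [-0.41  0.76  1.61 -0.    0.78 -1.93]
14.2 [ 591.9 -139.    39.2] [-1.7999e+02  3.0000e-02  1.7675e+02] F [ 0.5  0.2 -4.5] gap 0.458 j [-0.41  0.75  1.61 -0.    0.78 -1.93]
rim near X [-89.1 -81.6] -> centre 2.360906817477513
rim Y [-31.9  30.3] -0.84
rim Y [-32.2  30.7] -0.74
bar face -79.3 centre 0.7
bar Y [-21.2  17.6] -1.8 [-21.1  17.8] -1.67 rot deg 0.25
```

View pics/w10.png

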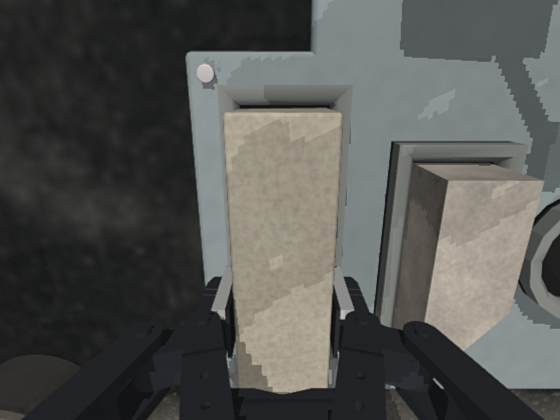

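Emit:
move_arm:
  moves:
    - {"fingers":2.5,"travel":[-0.14,0.1,0],"rotation":[0,0,0]}
    - {"fingers":2.5,"travel":[0,0,0.6],"rotation":[0,0,0]}
    - {"fingers":2.5,"travel":[0,0,0.4],"rotation":[0,0,0]}
    - {"fingers":2.5,"travel":[0,0,0.4],"rotation":[0,0,0]}
    - {"fingers":2.5,"travel":[0,0,0.3],"rotation":[0,0,0]}
    - {"fingers":2.5,"travel":[0,0,0],"rotation":[0,0,0]}
    - {"fingers":2.5,"travel":[0,0,0],"rotation":[0,0,0]}

```text
time_s: 14.9
tool_pos: [0.5931, -0.1378, 0.0216]
eef_rot: [3.141, -0.0, 3.085]
wrist_force: [-0.5, 0.7, -4.0]
finger_gap: 0.459
```

Underside at about 19 mm, inside the rim with no contact; go down and release.

Emit:
move_arm:
  moves:
    - {"fingers":2.5,"travel":[0,0,0.3],"rotation":[0,0,0]}
    - {"fingers":2.5,"travel":[0,0,0.2],"rotation":[0,0,0]}
    - {"fingers":2.5,"travel":[0,0,0],"rotation":[0,0,0]}
    - {"fingers":2.5,"travel":[0,0,0],"rotation":[0,0,0]}

```text
time_s: 15.3
tool_pos: [0.5933, -0.1379, 0.0169]
eef_rot: [-3.141, 0.0, 3.085]
wrist_force: [0.5, -1.3, -3.4]
finger_gap: 0.46
```

Emit:
move_arm:
  moves:
    - {"fingers":6.0,"travel":[0,0,0],"rotation":[0,0,0]}
    - {"fingers":6.0,"travel":[0,0,0],"rotation":[0,0,0]}
    - {"fingers":6.0,"travel":[0,0,0],"rotation":[0,0,0]}
    - {"fingers":6.0,"travel":[0,0,0],"rotation":[0,0,0]}
    - {"fingers":6.0,"travel":[0,0,-4],"rotation":[0,0,0]}
    - {"fingers":6.0,"travel":[0,0,-4.5],"rotation":[0,0,0]}
    - {"fingers":6.0,"travel":[0,0,-4.5],"rotation":[0,0,0]}
    - {"fingers":6.0,"travel":[0,0,0],"rotation":[0,0,0]}

```text
time_s: 16.1
tool_pos: [0.5977, -0.1396, 0.1538]
eef_rot: [-3.137, 0.014, 3.085]
wrist_force: [-0.3, -0.2, -0.0]
finger_gap: 0.706
```

```bash
cat > chk.py <<'E'
from h import *
st();im,_,P,_=cloud("wrist");cv2.imwrite("pics/w11.png",im);st()
for roi,poly,i in (((.50,.70,-.11,-.005),SL,(596,-50,-.06)),((.48,.70,-.185,-.11),BAR,(592,-138,-.06))):
    b=blobs(P,.046,.066,roi);q=max(b,key=lambda q:q[1]);print(q[1],np.round(q[2][0],1),np.round(q[2][1],1),round(q[2][2],1),q[3].round(4))
    fitpoly(q[4][:,:2]*1000,poly,[i])
    p=q[4];A=np.c_[p[:,:2]-p[:,:2].mean(0),np.ones(len(p))];print("plane",np.linalg.lstsq(A,p[:,2],rcond=None)[0].round(4))
rim(P,(.48,.71,-.185,-.097),grow(BAR,11.5),(592,-139,-.06))
rim(P,(.51,.68,-.094,-.003),grow(SL,11.5),(597,-51,-.06))
E
python3 chk.py
```

```text
16.1 [ 597.7 -139.6  153.8] [-179.72    0.78  176.77] F [-0.3 -0.2 -0. ] gap 0.706 j [-0.41  0.59  1.54  0.    1.   -1.93]
16.15 [ 595.7 -138.8  150.8] [-179.82    0.48  176.77] F [ 0.3 -0.1 -0.5] gap 0.698 j [-0.41  0.59  1.54 -0.    1.   -1.93]
6095 [597.4 -50.9] [ 41.1 105.3] 86.4 0.0537
  fit [597.2 -51.3] -3.4 iou 0.984
plane [0.0048 0.027  0.0535]
9919 [ 594.  -138.5] [ 40.1 159.8] 86.9 0.0538
  fit [ 593.5 -138.7] -3.05 iou 0.975
plane [ 0.     -0.0001  0.0538]
  fit [ 593.2 -138.5] -3.18 iou 0.993
  fit [597.5 -51.7] -3.53 iou 0.751
```

```bash
python3 -c "
from h import *
st()
plan([(444.6,-0.6,170,-3.3,11)],6,[595.5,-138.8,150.5])"
```

```text
16.15 [ 595.7 -138.8  150.8] [-179.82    0.48  176.77] F [ 0.3 -0.1 -0.5] gap 0.698 j [-0.41  0.59  1.54 -0.    1.   -1.93]
end err [-0.03 -0.01 -0.  ]
[{"fingers": 6, "travel": [1.44, 1.18, -0.19], "rotation": [0.0, 0.0, 8.2]}, {"fingers": 6, "travel": [1.59, 0.96, -0.19], "rotation": [0.0, 0.0, 8.2]}, {"fingers": 6, "travel": [1.71, 0.72, -0.19], "rotation": [0.0, 0.1, 8.2]}, {"fingers": 6, "travel": [1.8, 0.47, -0.19], "rotation": [0.0, 0.0, 8.2]}, {"fingers": 6, "travel": [1.85, 0.21, -0.19], "rotation": [0.0, 0.0, 8.2]}, {"fingers": 6, "travel": [1.86, -0.06, -0.19], "rotation": [0.0, 0.0, 8.2]}, {"fingers": 6, "travel": [1.83, -0.32, -0.19], "rotation": [0.1, 0.1, 8.2]}, {"fingers": 6, "travel": [1.77, -0.58, -0.19], "rotation": [0.1, 0.0, 8.2]}]
[{"fingers": 6, "travel": [1.66, -0.82, -0.19], "rotation": [0.0, 0.1, 8.2]}, {"fingers": 6, "travel": [1.53, -1.06, -0.18], "rotation": [0.1, 0.0, 8.1]}, {"fingers": 6, "travel": [1.37, -1.26, -0.18], "rotation": [0.0, 0.1, 8.2]}]
```

Emit:
move_arm:
  moves:
    - {"fingers":6,"travel":[1.44,1.18,-0.19],"rotation":[0.0,0.0,8.2]}
    - {"fingers":6,"travel":[1.59,0.96,-0.19],"rotation":[0.0,0.0,8.2]}
    - {"fingers":6,"travel":[1.71,0.72,-0.19],"rotation":[0.0,0,8.2]}
    - {"fingers":6,"travel":[1.8,0.47,-0.19],"rotation":[0.0,0.0,8.2]}
    - {"fingers":6,"travel":[1.85,0.21,-0.19],"rotation":[0.0,0.0,8.2]}
    - {"fingers":6,"travel":[1.86,-0.06,-0.19],"rotation":[0.0,0.0,8.2]}
    - {"fingers":6,"travel":[1.83,-0.32,-0.19],"rotation":[0,0,8.2]}
    - {"fingers":6,"travel":[1.77,-0.58,-0.19],"rotation":[0,0.0,8.2]}

```text
time_s: 16.95
tool_pos: [0.4818, -0.0365, 0.1609]
eef_rot: [-3.139, -0.002, 1.934]
wrist_force: [-0.7, -0.1, 0.2]
finger_gap: 0.703
```

Emit:
move_arm:
  moves:
    - {"fingers":6,"travel":[1.66,-0.82,-0.19],"rotation":[0.0,0,8.2]}
    - {"fingers":6,"travel":[1.53,-1.06,-0.18],"rotation":[0,0.0,8.1]}
    - {"fingers":6,"travel":[1.37,-1.26,-0.18],"rotation":[0.0,0,8.2]}
    - {"fingers":6,"travel":[0,0,0],"rotation":[0,0,0]}
    - {"fingers":6,"travel":[0,0,0],"rotation":[0,0,0]}
    - {"fingers":6,"travel":[0,0,0],"rotation":[0,0,0]}

```text
time_s: 17.55
tool_pos: [0.4433, -0.0003, 0.1673]
eef_rot: [3.141, 0.0, 1.514]
wrist_force: [-0.1, 0.5, 0.2]
finger_gap: 0.702
```

```bash
cat > ball.py <<'E'
from h import *
st();im,_,P,_=cloud("wrist");cv2.imwrite("pics/w12.png",im);st()
with np.errstate(invalid='ignore'):
    m=(P[...,2]>.075)&(P[...,2]<.128)&(P[...,0]>.41)&(P[...,0]<.48)&(P[...,1]>-.08)&(P[...,1]<.04)&(im.max(2)<90)
m=cv2.morphologyEx(m.astype(np.uint8),cv2.MORPH_OPEN,np.ones((3,3)))
n,L,s,c=cv2.connectedComponentsWithStats(m);i=1+np.argmax(s[1:,4]);p=P[L==i]
f=lambda c:np.sum(np.abs(np.linalg.norm(p-c,axis=1)-.013))
r=minimize(f,p.mean(0)-[0,0,.005],method="Nelder-Mead",options=dict(xatol=1e-5,fatol=1e-6));print("ball",c[i].round(),(r.x*1000).round(1),len(p),(r.fun/len(p)*1000).round(2))
for q in blobs(P,.032,.038,(.40,.49,-.09,.02)):print("block",q[1],np.round(q[2][0],1),np.round(q[2][1],1),q[2][2])
E
python3 ball.py
```

```text
17.55 [ 4.433e+02 -3.000e-01  1.673e+02] [1.7996e+02 2.0000e-02 8.6760e+01] F [-0.1  0.5  0.2] gap 0.702 j [-0.25  0.38  1.93 -0.    0.83 -0.2 ]
17.6 [ 4.433e+02 -3.000e-01  1.673e+02] [1.7996e+02 2.0000e-02 8.6720e+01] F [-0.2  0.7  0.2] gap 0.705 j [-0.25  0.38  1.93 -0.    0.83 -0.2 ]
ball [285. 225.] [446.1  -1.7 100.7] 1051 0.36
block 2197 [443.9 -42. ] [70.3 49.8] 86.93787384033203
```

View pics/w12.png

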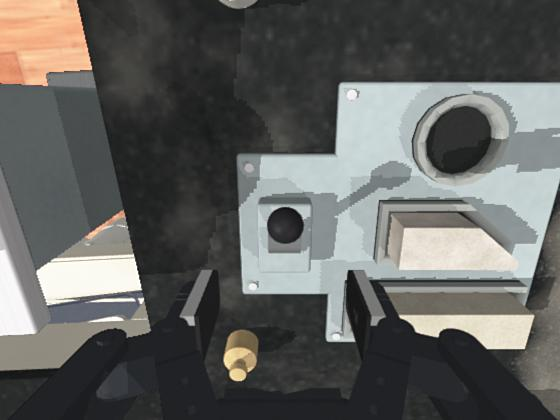

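Emit:
move_arm:
  moves:
    - {"fingers":6,"travel":[-0.05,0.23,1],"rotation":[0,0,0]}
    - {"fingers":6,"travel":[0,0,3],"rotation":[0,0,0]}
    - {"fingers":6,"travel":[0,0,2.8],"rotation":[0,0,0]}
    - {"fingers":6,"travel":[0,0,1.6],"rotation":[0,0,0]}
    - {"fingers":6,"travel":[0,0,1],"rotation":[0,0,0]}
    - {"fingers":6,"travel":[0,0,0],"rotation":[0,0,0]}
    - {"fingers":3.5,"travel":[0,0,0],"rotation":[0,0,0]}
    - {"fingers":3.5,"travel":[0,0,0],"rotation":[0,0,0]}

```text
time_s: 18.4
tool_pos: [0.4453, -0.0005, 0.0741]
eef_rot: [3.14, 0.0, 1.513]
wrist_force: [0.6, -0.2, -0.6]
finger_gap: 0.412
```

Emit:
move_arm:
  moves:
    - {"fingers":2.2,"travel":[0,0,0],"rotation":[0,0,0]}
    - {"fingers":2.2,"travel":[0,0,0],"rotation":[0,0,0]}
    - {"fingers":2.2,"travel":[0,0,0],"rotation":[0,0,0]}
    - {"fingers":2.2,"travel":[0,0,0],"rotation":[0,0,0]}

```text
time_s: 18.8
tool_pos: [0.4453, -0.0001, 0.0743]
eef_rot: [3.139, -0.0, 1.512]
wrist_force: [1.1, 2.8, 5.7]
finger_gap: 0.269
```

Emit:
move_arm:
  moves:
    - {"fingers":6,"travel":[0,0,0],"rotation":[0,0,0]}
    - {"fingers":6,"travel":[0,0,0],"rotation":[0,0,0]}
    - {"fingers":6,"travel":[0,0,0.6],"rotation":[0,0,0]}
    - {"fingers":6,"travel":[0,0,0.5],"rotation":[0,0,0]}
    - {"fingers":1.8,"travel":[0,0,0],"rotation":[0,0,0]}
    - {"fingers":1.8,"travel":[0,0,0],"rotation":[0,0,0]}
    - {"fingers":1.8,"travel":[0,0,0],"rotation":[0,0,0]}
    - {"fingers":1.8,"travel":[0,0,0],"rotation":[0,0,0]}

```text
time_s: 19.6
tool_pos: [0.4452, -0.0004, 0.0626]
eef_rot: [3.14, 0.0, 1.512]
wrist_force: [1.2, 0.1, -1.5]
finger_gap: 0.274
```

Emit:
move_arm:
  moves:
    - {"fingers":1.8,"travel":[0,0,0],"rotation":[0,0,0]}
    - {"fingers":1.8,"travel":[0,0,0],"rotation":[0,0,0]}

```text
time_s: 19.8
tool_pos: [0.4452, -0.0004, 0.0626]
eef_rot: [3.14, 0.0, 1.512]
wrist_force: [2.0, -0.1, -1.0]
finger_gap: 0.27
```

```bash
python3 ball.py
```

```text
19.8 [ 4.452e+02 -4.000e-01  6.260e+01] [1.7992e+02 2.0000e-02 8.6650e+01] F [ 2.  -0.1 -1. ] gap 0.27 j [-0.25  0.59  2.01 -0.    0.54 -0.19]
19.85 [ 4.452e+02 -4.000e-01  6.260e+01] [1.7992e+02 2.0000e-02 8.6660e+01] F [ 2.6 -0.4 -2.1] gap 0.275 j [-0.25  0.59  2.01 -0.    0.54 -0.19]
ball [278. 328.] [444.4   7.2 116.7] 11006 11.17
block 1941 [445.2 -18.7] [24.8 49.4] 85.34012603759766
block 84 [425.4 -71.8] [ 7.1 12. ] 35.96271896362305
block 80 [459.  -73.5] [13.1  7. ] 51.72113037109375
```

Emit:
move_arm:
  moves:
    - {"fingers":1.8,"travel":[-0.45,0,-0.24],"rotation":[0,0,0]}
    - {"fingers":1.8,"travel":[-0.45,0,-0.22],"rotation":[0,0,0]}
    - {"fingers":1.8,"travel":[-0.5,0,-0.18],"rotation":[0,0,0]}
    - {"fingers":1.8,"travel":[-0.5,0,-0.16],"rotation":[0,0,0]}
    - {"fingers":1.8,"travel":[-0.54,0,-0.13],"rotation":[0,0,0]}
    - {"fingers":1.8,"travel":[-0.54,0,-0.1],"rotation":[0,0,0]}
    - {"fingers":1.8,"travel":[-0.52,0,-0.05],"rotation":[0,0,0]}
    - {"fingers":1.8,"travel":[-0.52,0,-0.02],"rotation":[0,0,0]}

```text
time_s: 20.65
tool_pos: [0.4429, -0.0406, 0.0741]
eef_rot: [3.14, -0.001, 1.511]
wrist_force: [4.2, 1.9, -0.3]
finger_gap: 0.275
```

Emit:
move_arm:
  moves:
    - {"fingers":1.8,"travel":[0,0,0],"rotation":[0,0,0]}
    - {"fingers":1.8,"travel":[0,0,0],"rotation":[0,0,0]}

```text
time_s: 20.85
tool_pos: [0.4429, -0.0412, 0.074]
eef_rot: [3.14, 0.002, 1.516]
wrist_force: [3.5, 0.8, 2.2]
finger_gap: 0.273
```

Emit:
move_arm:
  moves:
    - {"fingers":6,"travel":[0,0,0],"rotation":[0,0,0]}
    - {"fingers":6,"travel":[0,0,0],"rotation":[0,0,0]}
    - {"fingers":6,"travel":[0,0,0],"rotation":[0,0,0]}
    - {"fingers":6,"travel":[0,0,-2],"rotation":[0,0,0]}
    - {"fingers":6,"travel":[0,0,-4],"rotation":[0,0,0]}
    - {"fingers":6,"travel":[0,0,-4],"rotation":[0,0,0]}
    - {"fingers":6,"travel":[0,0,0],"rotation":[0,0,0]}
    - {"fingers":6,"travel":[0,0,0],"rotation":[0,0,0]}

```text
time_s: 21.65
tool_pos: [0.442, -0.0403, 0.174]
eef_rot: [3.141, 0.0, 1.512]
wrist_force: [-0.5, -0.2, 0.6]
finger_gap: 0.706
```

```bash
python3 ball.py; python3 - <<'E'
from h import *
P=cloud("top")[2];I=np.load("top0.npz")["P"]
for nm,roi,lo,hi in(("ring",(.64,.78,-.38,-.25),.03,.045),("cup",(.37,.46,.13,.23),.03,.05),("weight",(.35,.42,-.22,-.14),.02,.056)):
    for Q in(I,P):
        b=max(blobs(Q,lo,hi,roi,30),key=lambda b:b[1]);print(nm,b[1],np.round(b[2][0],1))
for nm,roi in(("bar",(.48,.70,-.185,-.11)),("slant",(.5,.7,-.11,-.005))):
    b=max(blobs(P,.046,.066,roi),key=lambda b:b[1]);print(nm,b[1],np.round(b[2][0],1),np.round(b[2][1],1),round(b[2][2],1),b[3].round(4))
E
```

```text
21.65 [442.  -40.3 174. ] [1.7994e+02 2.0000e-02 8.6650e+01] F [-0.5 -0.2  0.6] gap 0.706 j [-0.34  0.37  1.93  0.    0.85 -0.29]
21.7 [441.2 -40.1 173. ] [-1.7991e+02 -3.0000e-02  8.6640e+01] F [ 0.2  0.7 -0.4] gap 0.704 j [-0.34  0.37  1.93  0.    0.85 -0.29]
ball [283. 226.] [443.9 -41.1 111.7] 1061 0.38
block 2449 [443.9 -41.4] [69.  49.8] 86.8526382446289
ring 826 [ 711.1 -318.2]
ring 816 [ 711.  -317.9]
cup 87 [416.6 180.2]
cup 91 [416.5 180.2]
weight 167 [ 386.  -181.9]
weight 167 [ 386.  -181.6]
bar 1043 [ 592.5 -137.7] [ 40.6 159.4] 86.8 0.0543
slant 574 [595.3 -49.8] [ 40.  103.6] 86.6 0.0546
```

View pics/w12.png

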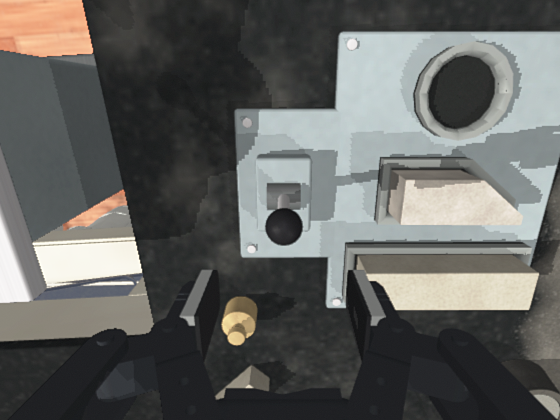

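The lever ball is directly above its pivot (ball y −41.1 mm, block centre y −41.4 mm, ball height 111.7 mm). Both specimens are seated, the round nest is empty and the bystanders have not moved, so I'm handing in.

```bash
python3 -c "
from h import *
print(close_job());st()"
```

```text
the job is handed in; nothing more can be done
None
the job is handed in; nothing more can be done
```

I put the slant half in the slant nest and the mortar bar in the long nest, then swung the lever upright, let go and handed the job in at about 22 s of arm time. The hand-in gave no verdict.

**Last checks**
- **Specimens:** both tops measured 54 mm above the worktop, within 1 mm, as they should on the nest floors. Each specimen was centred in its nest to about 1 mm in the wrist view, and both were turned with the carrier to within about 0.5°.
- **Lever:** the ball is 112 mm up and within 1 mm of directly above its pivot, so it stands upright.
- **Bystanders:** cup, weight and ring are within 0.5 mm of where they started. The round nest is empty.

**What disagreed**
- **Fingertip height:** the real fingertips stood about 33 mm higher than the reported tool position implied, so my first grasp closed in the air above the slant half. It was not disturbed; I measured the offset with the wrist camera and grasped lower.
- **First lever pinch:** it caught the upper half of the ball, so I opened, went 11 mm lower and gripped again.
- **Starting lean:** the lever was leaning about 0.53 rad, not the 0.8 rad described.
- **Cameras:** the top and wrist cameras disagreed by about 2 mm on the nests, so I set the final positions from each specimen's offset to its nest rim in the wrist view.
- **Slant half tilt:** one wrist reading showed its top tilted by about 0.027 rad, but an earlier clear view showed it flat. I think part of its side was included in that reading.

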